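Stand the tube stubs on their base plates for tacking

TASK

Pick out the four tube stubs standing among the offcuts on the welding bench and stand each one upright on the middle of the base plate made for it: the round tube on the round plate, the large square tube on the large square plate, the small square tube on the small square plate and the rectangular tube on the rectangular plate. Turn the square and rectangular tubes so that their sides run parallel to the plate's edges (the rectangular one with its long side along the plate's long side), ready for tacking. Leave the angle-iron and channel offcuts standing where they are.

Things in the scene. Friction and masses are not known exactly. Their poses are not given: they have to be found in the camera images.
- round_tube: Round tube stub, 42 mm outside diameter, 3 mm wall, 90 mm tall, about 0.24 kg. Steel, hollow and open at both ends, standing upright on the bench, loose. Origin: centre of its underside; z up along the tube.
- large_square_tube: Large square tube stub, 40 x 40 mm outside, 3 mm wall, 90 mm tall, about 0.31 kg. Steel, hollow and open at both ends, standing upright on the bench, loose. Origin: centre of its underside; z up along the tube. x and y are square to its sides.
- small_square_tube: Small square tube stub, 25 x 25 mm outside, 2.5 mm wall, 90 mm tall, about 0.15 kg. Steel, hollow and open at both ends, standing upright on the bench, loose. Origin: centre of its underside; z up along the tube. x and y are square to its sides.
- rectangular_tube: Rectangular tube stub, 50 x 25 mm outside (50 along x, 25 along y), 3 mm wall, 90 mm tall, about 0.28 kg; closed on all four sides. Steel, hollow and open at both ends, standing upright on the bench, loose. Origin: centre of its underside; z up along the tube.
- round_plate: Round steel base plate, 100 mm diameter, for the round tube. 8 mm thick, lying flat on the bench and bolted down so that it does not move; soapstone centre lines cross at its middle; two 13 mm hex bolts near its rim stand 7 mm proud, clear of the tube. Origin: centre of its underside, so its top is 8 mm above the origin; z up.
- large_square_plate: Large square steel base plate, 100 x 100 mm, sides along x and y, for the large square tube. 8 mm thick, lying flat on the bench and bolted down so that it does not move; soapstone centre lines cross at its middle; two 13 mm hex bolts near its rim stand 7 mm proud, clear of the tube. Origin: centre of its underside, so its top is 8 mm above the origin; z up.
- small_square_plate: Small square steel base plate, 74 x 74 mm, sides along x and y, for the small square tube. 8 mm thick, lying flat on the bench and bolted down so that it does not move; soapstone centre lines cross at its middle; two 13 mm hex bolts near its rim stand 7 mm proud, clear of the tube. Origin: centre of its underside, so its top is 8 mm above the origin; z up.
- rectangular_plate: Rectangular steel base plate, 110 mm along x by 65 mm along y, for the rectangular tube. 8 mm thick, lying flat on the bench and bolted down so that it does not move; soapstone centre lines cross at its middle; two 13 mm hex bolts near its rim stand 7 mm proud, clear of the tube. Origin: centre of its underside, so its top is 8 mm above the origin; z up.
- angle_offcut: Bystander: offcut of angle iron (L section, about 45 x 45 mm, 5 mm thick), 90 mm tall, standing loose on the bench among the tubes. Origin in its underside, within the L, 10 to 20 mm from both legs; z up.
- channel_offcut: Bystander: offcut of U channel (55 x 34 mm, 6 mm thick, one side open), 90 mm tall, standing loose on the bench among the tubes. Origin in its underside, between the flanges; z up.
There are look-alikes about, which are no part of the job. What is shaped like the small_square_plate but brown is not meant.

How it is judged:
By the outcome, as a careful person would: the job done as asked, in the order asked, and still so for the second after the job is handed in, with the robot touching nothing.
It also fails if it takes over 128 s, if anything falls off the work surface, if the arm or the gripper's body presses on something with over 40 N, if the wrist force passes 120 N, or if a joint passes its speed limit or range.

ROBOT

A 6-joint arm with a two-finger parallel gripper is mounted at the origin on the work surface. World frame = base frame: x ahead of the robot, y to its left, z up, the work surface at z = 0. Lengths are in m, angles in rad, forces in N, time in s.
With the tool pointing down it reaches from about 0.275 to 0.825 m from the base axis. Payload 5.2 kg.
Tool frame: the origin (TCP) lies between the finger pads; the fingertips stand 19 mm ahead of it and the grasp point (between the pads) is the TCP; y points along the fingers, z is the direction in which the jaws open and shut, and the axes are right-handed (so a half turn about y gives the same grasp; the last joint's range is limited). The gripper opens to 93 mm and grips with 3 to 60 N. Pads are 15 mm wide; open, the fingers measure 128 mm over their backs; the gripper's body (75 mm by 188 mm) begins 65 mm behind the grasp point.
Start: joints at [1.024, 0.259, 1.535, -0, 1.348, -0.203], TCP at [0.185, 0.518, 0.238] pointing down, gripper open.
Joint ranges: [-3.14, 3.14], [-0.91, 2.08], [0.19, 2.58], [-1.22, 4.36], [0.22, 2.71], [-3.12, 3.12]. Speed limits (rad/s): [2.57, 2.57, 3.14, 3.14, 3.14, 3.14].

INTERFACE

Orientations are given as a unit quaternion [w, x, y, z].
In Python, from cell import ctrl gives the robot as it stands.
- The arm moves only by the tool servo_tool, never from a script. Its argument "increments" is one flat list of numbers, 7 for each row, row after row: the turn, a rotation vector about the tool's x, y, z in units of 5 degrees (1.0 is 5 degrees), then the shift along the tool's x, y, z in units of 40 mm (1.0 is 40 mm), then the closure in counts, from 0 (fully open) to 255 (shut). In form: [rx, ry, rz, tx, ty, tz, gripper, rx, ry, rz, tx, ty, tz, gripper, ...]. A call has 1 to 12 rows; each row shifts and turns the pose as measured when the row begins, along the tool's axes as they then stand; what a row does not reach is not made up. A row lasts 1/12 s, in which the tool goes at most 41.7 mm and 7.16 degrees, less where a joint would pass 70% of its speed; a pose out of reach is approached as far as the arm can. A call is refused whole if a number of a shift passes 1 or a number of a turn 1, either way. A call with a gripper value outside its range is refused whole. The fingers move at their own pace and stop on an object; "squeeze" is the grip in N (left out, the last holds). Time passes only in rows, so rows that do not move let the fingers close. It gives the time, the measured TCP pose, the force and the opening at its end, in the units of the state.
- ctrl.read_state(): the state, without advancing time (a new reading comes with each control period).
- ctrl.capture(name): name is "scene" or "top"; returns the picture (384x512x3 uint8, red, green, blue); there is no depth.
- ctrl.camera_info(name): a dict with "fov_y" (degrees; the focal length in pixels is half the picture's height over the tangent of half this angle, whatever the lens; pixels are square), "cx", "cy" (the principal point, pixels), "k1" (the pictures are not rectified: a ray, as slopes to the right and down, at radius r is drawn at 1 + k1 r^2 times it, then the intrinsics apply), "rvec" (rotation vector, rad) and "tvec" (3), from world to camera coordinates, as OpenCV has them. Camera axes: x right, y down, z forward; pixel columns grow to the right and rows downward; lengths in m; the calibration is good to about 2 mm. A picture is of the moment at which its call begins. camera_info takes no time and is no camera call.
- ctrl.job_done(): hands the job in, once; it reports no verdict.
The state is a dict: "time_s": time; "joint_pos": joint angles; "qvel": joint speeds; "tau": joint torques, N m; "ee_pos": TCP position; "tool_rot": TCP orientation; "force": force on the tool from outside, world axes, zero at the start; "wrist_torque": the same for the moment, N m; "grip_width": finger opening in m.
Only numpy, scipy, OpenCV 4.12 (cv2) and the standard library are available. Lean on these libraries where they do the work, as an engineer would, in place of code of your own. Each camera call takes 0.05 s, during which the arm holds its last target.

## Working session

There is one attempt and no reset: what is moved stays moved. The work goes in short steps, Python scripts to look and compute and a tool call to move; the robot and the scene stay as the last step left them, time stands still between calls to the robot, and variables do not carry over. Pictures are saved under pics/ and viewed, and the job is handed in when it is done.

Besides the shell and the picture viewer there is one more tool, called as name(argument=value, ...) on one line, values as JSON. servo_tool: Moves the arm, as the interface text tells. Its arguments: {"type":"object","properties":{"increments":{"type":"array","items":{"type":"number"}},"squeeze":{"type":"number"}},"required":["increments"]}

```bash
ls; mkdir -p pics; python3 - <<'E'
from cell import ctrl
import cv2
print(ctrl.read_state())
for n in("scene","top"):
    print(n,ctrl.camera_info(n))
    cv2.imwrite(f"pics/{n}0.png",cv2.cvtColor(ctrl.capture(n),cv2.COLOR_RGB2BGR))
E
```

```text
pics
{'time_s': 0.0, 'joint_pos': array([ 1.02421051e+00,  2.59327870e-01,  1.53607369e+00,  2.22509891e-05,
        1.34796474e+00, -2.02822604e-01]), 'qvel': array([-1.38457204e-04,  1.20437117e-03, -1.74040236e-04,  3.80570369e-04,
        7.91756366e-04,  8.13880394e-05]), 'tau': array([-6.91914920e-04, -4.37301779e+01, -2.84006184e+01,  7.19477842e-02,
        4.11029323e-02, -1.27094127e-04]), 'ee_pos': array([0.18508613, 0.51739341, 0.23682957]), 'tool_rot': array([-0.69610601,  0.69726753, -0.12117941,  0.12070612]), 'force': array([ 0.33688103,  0.41952368, -0.05833341]), 'wrist_torque': array([ 0.01775443, -0.0221038 , -0.00276472]), 'grip_width': 0.09278353300121159}
scene {'fov_y': 48.70657629797248, 'cx': 251.2744846699136, 'cy': 183.19056288868074, 'k1': 0.010729590905033145, 'rvec': array([ 1.75547482,  1.9675929 , -0.64213476]), 'tvec': array([ 0.00611534, -0.41245884,  1.33516446])}
top {'fov_y': 53.71594938719059, 'cx': 257.13803588586575, 'cy': 194.5814809827333, 'k1': -0.025289634284436282, 'rvec': array([ 2.16079783, -2.15509842,  0.13562665]), 'tvec': array([0.04028227, 0.54538322, 0.98682503])}
```

View pics/top0.png

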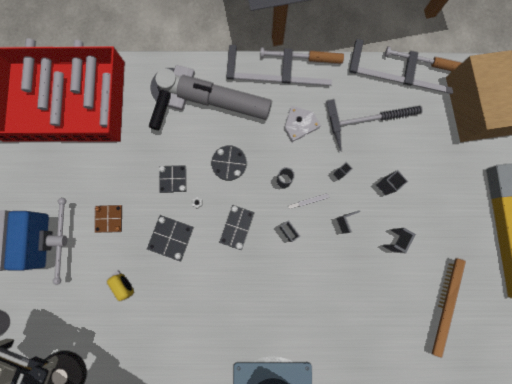

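View pics/scene0.png

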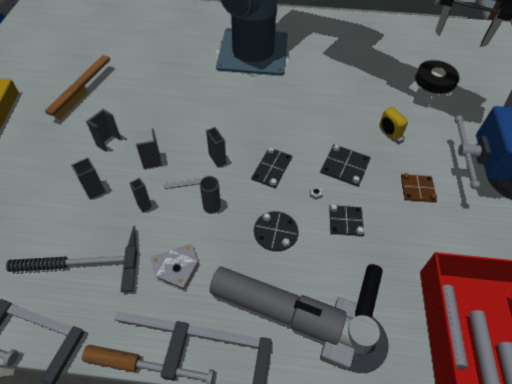

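```bash
python3 - <<'E'
import cv2
a=cv2.imread("pics/top0.png")
cv2.imwrite("pics/t0L.png",cv2.resize(a[60:330,140:290],None,fx=2.2,fy=2.2,interpolation=cv2.INTER_CUBIC))
cv2.imwrite("pics/t0R.png",cv2.resize(a[60:330,270:500],None,fx=2.2,fy=2.2,interpolation=cv2.INTER_CUBIC))
E
```

```text
(no output)
```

View pics/t0L.png

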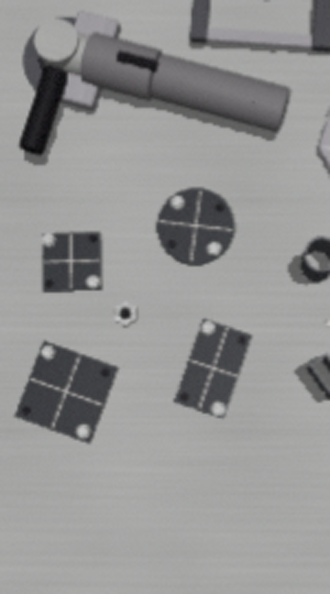

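```bash
python3 - <<'E'
import cv2
a=cv2.imread("pics/top0.png")
cv2.imwrite("pics/t0R2.png",cv2.resize(a[145:265,262:422],None,fx=5,fy=5,interpolation=cv2.INTER_CUBIC))
E
```

```text
(no output)
```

View pics/t0R2.png

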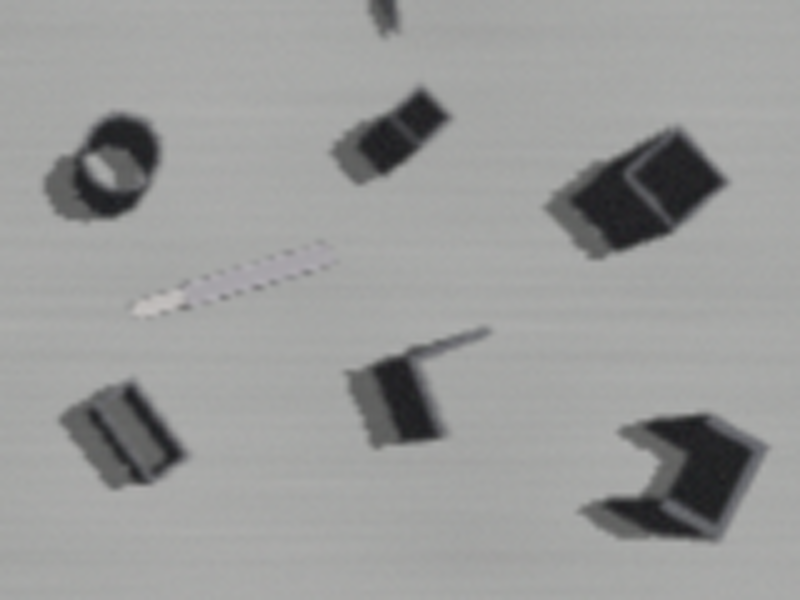

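The top view shows:
- **Tubes:** round (285,178), small square (343,171), large square (392,183), rectangular (287,232).
- **Bystanders:** L-shaped angle (345,224) and channel (400,240), which is open to the left.
- **Plates:** round (229,163), small square dark (173,179), large square (171,238), rectangular (237,227). The brown square at (108,218) is the look-alike, so I leave it alone.

Next I measure these positions.

```bash
cat > h.py <<'E'
import numpy as np, cv2
from cell import ctrl
def cam(n):
    c=ctrl.camera_info(n); f=192/np.tan(np.radians(c["fov_y"]/2))
    K=np.array([[f,0,c["cx"]],[0,f,c["cy"]],[0,0,1]]); D=np.array([c["k1"],0,0,0,0])
    R=cv2.Rodrigues(c["rvec"])[0]; return K,D,R,np.array(c["tvec"])
def ray(n,px,z):
    K,D,R,t=cam(n)
    u=cv2.undistortPoints(np.array(px,float).reshape(-1,1,2),K,D).reshape(-1,2)
    d=np.c_[u,np.ones(len(u))]@R; o=-R.T@t
    s=(z-o[2])/d[:,2]; return (o+s[:,None]*d)[:,:2]
def proj(n,P):
    K,D,R,t=cam(n); return cv2.projectPoints(np.array(P,float).reshape(-1,1,3),cv2.Rodrigues(R)[0],t,K,D)[0].reshape(-1,2)
def snap(n,f):
    a=cv2.cvtColor(ctrl.capture(n),cv2.COLOR_RGB2BGR); cv2.imwrite("pics/"+f,a); return a
E
python3 - <<'E'
from h import *
for n in("top","scene"):
    K,D,R,t=cam(n); print(n,"cam at",-R.T@t)
    a=cv2.imread(f"pics/{n}0.png"); g=cv2.cvtColor(a,cv2.COLOR_BGR2GRAY)
    P={"top":dict(round=(229,163),lsq=(171,238),ssq=(173,179),rect=(237,227)),
       "scene":dict(round=(276,231),lsq=(346,164),ssq=(347,220),rect=(272,167))}[n]
    for k,(x,y) in P.items():
        w=30; c=g[y-w:y+w,x-w:x+w]
        m=(c<105).astype(np.uint8); m=cv2.morphologyEx(m,cv2.MORPH_CLOSE,np.ones((5,5)))
        l,lab,st,_=cv2.connectedComponentsWithStats(m); i=1+np.argmax(st[1:,4])
        cs=max(cv2.findContours((lab==i).astype(np.uint8),cv2.RETR_EXTERNAL,cv2.CHAIN_APPROX_NONE)[0],key=len).reshape(-1,2)
        W=ray(n,cs+[x-w,y-w],.008)*1000
        r=cv2.minAreaRect(W.astype(np.float32)); M=cv2.moments(W.astype(np.float32))
        print(k,np.round(r[0]),np.round(r[1],1),round(r[2],1),"cent",np.round([M['m10']/M['m00'],M['m01']/M['m00']],1),"bg",np.percentile(c,[5,25,50,75]))
E
```

```text
top cam at [0.41887896 0.04296807 1.04670117]
round [637. 122.] [96.7 97.8] 0.1 cent [637.  121.3] bg [ 63. 120. 165. 167.]
lsq [429. 280.] [99.5 99.1] 70.5 cent [430.7 280.3] bg [ 62.  70. 164. 167.]
ssq [592. 278.] [73.7 72.4] 1.5 cent [591.1 276.1] bg [ 61. 162. 165. 167.]
rect [459.  99.] [ 63.6 109.2] 70.8 cent [459.2  98.7] bg [ 69. 132. 165. 166.]
scene cam at [1.12137484 0.11193277 0.82632521]
round [640. 119.] [102.  100.2] 6.6 cent [640.6 119.9] bg [ 36.  43. 133. 136.]
lsq [432. 278.] [101.1 106.5] 70.4 cent [432.4 277.4] bg [ 36.  45. 133. 136.]
ssq [595. 275.] [78.9 75.8] 1.8 cent [595.4 275.5] bg [ 36.  92. 135. 136.]
rect [461.  96.] [ 68.  115.6] 71.7 cent [462.4  96.4] bg [ 36.  90. 134. 136.]
```

```bash
python3 - <<'E'
import cv2,numpy as np
a=cv2.imread("pics/scene0.png"); b=cv2.imread("pics/top0.png")
cv2.imwrite("pics/s0.png",cv2.resize(a[90:220,65:235],None,fx=4.6,fy=4.6,interpolation=cv2.INTER_CUBIC))
E
```

```text
(no output)
```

View pics/s0.png

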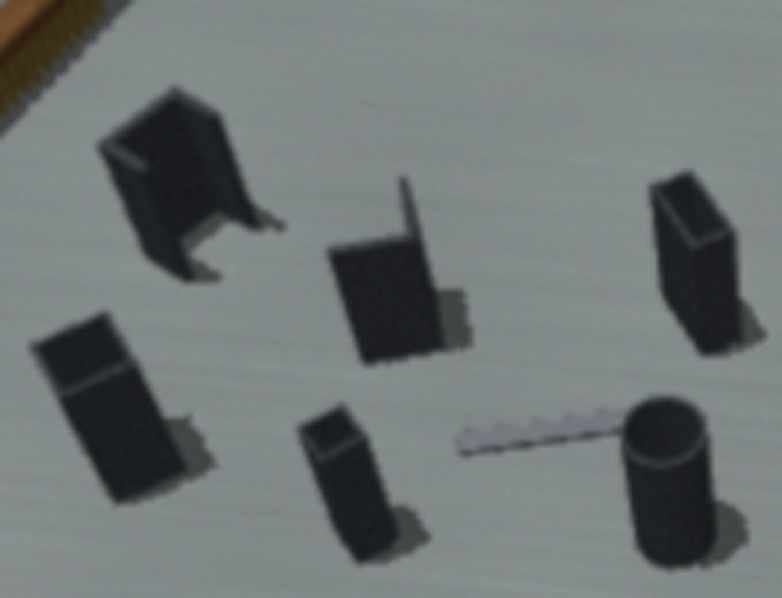

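```bash
cat > tub.py <<'E'
from h import *
TH={"top":(85,140),"scene":(58,80)}
def masks(n,a,x,y,w):
    g=cv2.cvtColor(a,cv2.COLOR_BGR2GRAY); x0,y0=x-w,y-w; S=8
    c=cv2.resize(g[y0:y+w,x0:x+w],None,fx=S,fy=S,interpolation=cv2.INTER_CUBIC); out=[]
    for t in TH[n]:
        m=(c<t).astype(np.uint8)
        l,lab,st,_=cv2.connectedComponentsWithStats(m); i=1+np.argmax(st[1:,4])
        cs=max(cv2.findContours((lab==i).astype(np.uint8),cv2.RETR_EXTERNAL,cv2.CHAIN_APPROX_NONE)[0],key=len).reshape(-1,2)
        out.append((cs+.5)/S-.5+[x0,y0])
    return out
def faces(n,cs,zb,c0):
    K,D,R,t=cam(n); o=(-R.T@t)[:2]
    lo=ray(n,cs[0],zb)*1000; hi=ray(n,cs[1],zb+.09)*1000; lo_hi=ray(n,cs[0],zb+.09)*1000
    def sup(u):
        return (hi@u).max() if u@(o*1000-c0)<0 else (lo@u).max()
    return sup
def fit(n,a,x,y,w,size,zb=0.,verbose=True):
    cs=masks(n,a,x,y,w); c0=ray(n,[[x,y]],zb+.045)[0]*1000
    sup=faces(n,cs,zb,c0); best=None
    if size is None:
        A=[];b=[];W=[]
        for th in np.radians(np.arange(0,360,10)):
            u=np.array([np.cos(th),np.sin(th)]); A.append(u); b.append(sup(u)-21); W.append(sup(u)+sup(-u))
        c=np.linalg.lstsq(np.array(A),np.array(b),rcond=None)[0]; return c,0,np.percentile(W,[0,50,100])
    for d in np.arange(0,180 if size[0]!=size[1] else 90,.5):
        th=np.radians(d);u=np.array([np.cos(th),np.sin(th)]);v=np.array([-u[1],u[0]])
        s=[sup(u),sup(-u),sup(v),sup(-v)]
        e=abs(s[0]+s[1]-size[0])+abs(s[2]+s[3]-size[1])
        e=(s[0]+s[1])+(s[2]+s[3]) + (0 if size[0]==size[1] else 5*((s[0]+s[1])<(s[2]+s[3])))
        if best is None or e<best[0]: best=(e,d,u*(s[0]-s[1])/2+v*(s[2]-s[3])/2,np.array([s[0]+s[1],s[2]+s[3]]))
    return best[2],best[1],best[3]
E
python3 - <<'E'
from tub import *
T={"top":dict(round=(284,178,18,None),lsq=(391,184,22,(40,40)),ssq=(343,171,16,(25,25)),rect=(288,232,18,(50,25))),
 "scene":dict(round=(210,195,24,None),lsq=(89,179,28,(40,40)),ssq=(141,195,22,(25,25)),rect=(217,147,24,(50,25)))}
for n in T:
    a=cv2.imread(f"pics/{n}0.png")
    for k,v in T[n].items():
        c,d,w=fit(n,a,*v); print(n,k,np.round(c,1),d,np.round(w,1))
E
```

```text
top round [589.8 -30.7] 0 [40.3 42.6 46.9]
top lsq [ 576.8 -315.9] 40.5 [41.8 41.8]
top ssq [ 608.5 -185.1] 44.0 [27.  26.1]
top rect [448.9 -46.5] 35.5 [47.3 14.9]
scene round [587.7 -33. ] 0 [37.3 38.8 45. ]
scene lsq [ 575.8 -317.6] 45.5 [41.7 39.3]
scene ssq [ 607.6 -186.9] 43.5 [24.8 22.5]
scene rect [446.5 -42.7] 36.0 [48.9 21.8]
```

```bash
cat > plan.py <<'E'
from h import *
from scipy.spatial.transform import Rotation as Ro
import sys
def st():
    s=ctrl.read_state(); q=s["tool_rot"]; return s,np.array(s["ee_pos"]),Ro.from_quat(q[[1,2,3,0]])
def goal(yaw):
    z=np.array([np.cos(np.radians(yaw)),np.sin(np.radians(yaw)),0]); y=np.array([0,0,-1.]); return Ro.from_matrix(np.c_[np.cross(y,z),y,z])
def plan(pts,yaw,rows=None,g=0):
    """pts list of (xyz mm) straight legs; yaw over first leg"""
    s,p,R=st(); print("t",round(s["time_s"],2),"at",np.round(p*1e3,1),"jaw yaw",np.round(np.degrees(np.arctan2(*R.as_matrix()[[1,0],2])),1),"tilt",np.round(R.as_matrix()[2],3),"w",round(s["grip_width"]*1e3,1),"F",np.round(s["force"],1),"j",np.round(s["joint_pos"],2))
    if yaw is None: return
    G=goal(yaw)
    for P in pts:
        P=np.array(P)/1e3; n=0
        while n<40:
            d=R.inv().apply(P-p)/.04; r=(R.inv()*G).as_rotvec()/np.radians(5)
            k=max(np.abs(d).max()/.95,np.abs(r).max()/.95, 1e-9)
            if np.abs(d).max()<.012 and np.abs(r).max()<.05: break
            m=max(1,int(np.ceil(k))); dd=np.round(d/m,2); rr=np.round(r/m,2)
            print(*rr,*dd,g,sep=",",end=", \n"); n+=1
            p=p+R.apply(dd*.04); R=R*Ro.from_rotvec(rr*np.radians(5))
        print("--")
E
python3 - <<'E'
from plan import *
plan([],None)
plan([(589,-32,200),(589,-32,70)],80)
E
```

```text
t 0.1 at [185.1 517.4 236.9] jaw yaw 70.3 tilt [-0.    -1.    -0.002] w 93.1 F [-0.1 -0.5  0.6] j [ 1.02  0.26  1.54 -0.    1.35 -0.2 ]
t 0.1 at [185.1 517.4 236.9] jaw yaw 70.3 tilt [-0.    -1.    -0.002] w 93.1 F [-0.1 -0.5  0.6] j [ 1.02  0.26  1.54 -0.    1.35 -0.2 ]
0.0,-0.13,-0.0,0.94,0.06,-0.64,0, 
0.0,-0.13,-0.0,0.94,0.06,-0.65,0, 
0.0,-0.13,-0.0,0.93,0.06,-0.66,0, 
0.0,-0.13,-0.0,0.92,0.06,-0.67,0, 
0.0,-0.13,-0.0,0.91,0.06,-0.68,0, 
0.0,-0.13,-0.0,0.9,0.06,-0.69,0, 
0.0,-0.13,-0.0,0.9,0.06,-0.7,0, 
0.0,-0.13,-0.0,0.89,0.06,-0.7,0, 
0.0,-0.13,-0.0,0.88,0.06,-0.72,0, 
0.0,-0.13,-0.0,0.87,0.07,-0.72,0, 
0.0,-0.13,-0.0,0.87,0.06,-0.74,0, 
0.0,-0.13,-0.0,0.86,0.07,-0.74,0, 
0.01,-0.13,-0.0,0.85,0.06,-0.76,0, 
0.0,-0.12,-0.0,0.84,0.07,-0.76,0, 
0.01,-0.13,-0.01,0.82,0.06,-0.78,0, 
--
-0.0,0.0,0.0,0.0,0.81,0.0,0, 
-0.0,0.0,0.0,0.0,0.81,0.0,0, 
-0.0,0.0,0.0,0.0,0.82,0.0,0, 
-0.0,0.0,0.0,0.0,0.81,0.0,0, 
--
```

servo_tool(increments=[0,-0.13,0,0.9,0.06,-0.7,0,0,-0.13,0,0.9,0.06,-0.7,0,0,-0.13,0,0.9,0.06,-0.7,0,0,-0.13,0,0.9,0.06,-0.7,0,0,-0.13,0,0.9,0.06,-0.7,0,0,-0.13,0,0.9,0.06,-0.7,0,0,-0.13,0,0.9,0.06,-0.7,0,0,-0.13,0,0.9,0.06,-0.7,0,0,-0.13,0,0.9,0.06,-0.7,0,0,-0.13,0,0.9,0.06,-0.7,0,0,-0.13,0,0.9,0.06,-0.7,0,0,-0.13,0,0.9,0.06,-0.7,0], squeeze=30)

```text
time_s: 1.1
ee_pos: [0.4787, 0.1124, 0.2059]
tool_rot: [-0.704, 0.704, -0.068, 0.063]
force: [1.6, 0.6, 0.4]
grip_width: 0.0927
```

```bash
python3 - <<'E'
from plan import *
plan([(589,-32,200),(589,-32,68)],80)
E
```

```text
t 1.1 at [478.7 112.4 205.9] jaw yaw 79.4 tilt [-0.006 -1.    -0.001] w 92.7 F [1.6 0.6 0.4] j [ 0.    0.18  1.71 -0.    1.25 -1.38]
0.0,-0.03,-0.02,0.84,0.03,-0.76,0, 
0.01,-0.03,-0.02,0.84,0.04,-0.76,0, 
0.0,-0.03,-0.02,0.84,0.03,-0.77,0, 
0.01,-0.04,-0.01,0.85,0.04,-0.76,0, 
--
-0.0,0.0,-0.0,-0.0,0.82,-0.0,0, 
-0.0,0.0,-0.0,-0.0,0.83,-0.0,0, 
-0.0,0.0,-0.0,-0.0,0.82,-0.0,0, 
-0.0,0.0,-0.0,-0.0,0.83,-0.0,0, 
--
```

servo_tool(increments=[0,-0.03,-0.02,0.84,0.03,-0.76,0,0,-0.03,-0.02,0.84,0.03,-0.76,0,0,-0.03,-0.02,0.84,0.03,-0.76,0,0,-0.03,0,0.84,0.03,-0.76,0,0,0,0,0,0,0,0,0,0,0,0,0,0,0])

```text
time_s: 1.6
ee_pos: [0.5819, -0.0288, 0.1971]
tool_rot: [-0.703, 0.705, -0.066, 0.063]
force: [-0.5, 0.5, -0.2]
grip_width: 0.0932
```

```bash
python3 - <<'E'
from plan import *
plan([(589,-32,200),(589,-32,68)],80)
E
```

```text
t 1.6 at [581.9 -28.8 197.1] jaw yaw 79.5 tilt [-0.004 -1.    -0.003] w 93.2 F [-0.5  0.5 -0.2] j [-0.24  0.35  1.51 -0.    1.29 -1.63]
0.03,-0.1,-0.05,0.19,-0.07,-0.05,0, 
--
0.0,0.0,0.0,-0.0,0.82,0.0,0, 
0.0,0.0,0.0,-0.0,0.83,0.0,0, 
0.0,0.0,0.0,-0.0,0.82,0.0,0, 
0.0,0.0,0.0,-0.0,0.83,0.0,0, 
--
```

servo_tool(increments=[0.03,-0.1,-0.05,0.19,0,-0.05,0,0,0,0,0,0.8,0,0,0,0,0,0,0.8,0,0,0,0,0,0,0.8,0,0,0,0,0,0,0.8,0,0,0,0,0,0,0,0,0])

```text
time_s: 2.1
ee_pos: [0.5907, -0.0281, 0.0681]
tool_rot: [0.705, -0.704, 0.056, -0.062]
force: [-0.8, 0.8, -0.4]
grip_width: 0.0932
```

```bash
python3 - <<'E'
from plan import *
plan([(589,-32,68)],80)
a=snap("top","t1.png"); cv2.imwrite("pics/t1c.png",cv2.resize(a[130:260,220:420],None,fx=3.5,fy=3.5))
E
```

```text
t 2.1 at [590.7 -28.1  68.1] jaw yaw 80.4 tilt [ 0.008 -1.     0.001] w 93.2 F [-0.8  0.8 -0.4] j [-0.24  0.49  1.65  0.    1.   -1.64]
-0.01,0.08,0.09,-0.03,0.0,-0.1,0, 
--
```

View pics/t1c.png

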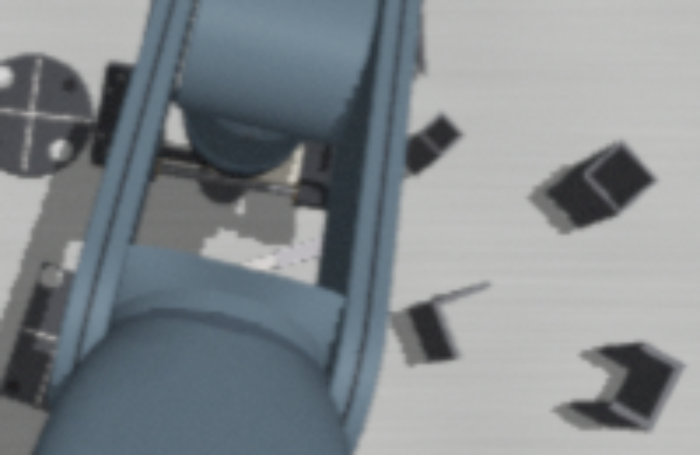

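The arm covers the round tube in the top view; nothing else has moved. I'll trim the pose and close.

servo_tool(increments=[0,0.08,0.09,-0.03,0,-0.1,0,0,0,0,0,0,0,0,0,0,0,0,0,0,255,0,0,0,0,0,0,255,0,0,0,0,0,0,255,0,0,0,0,0,0,255,0,0,0,0,0,0,255,0,0,0,0,0,0,255,0,0,0,0,0,0,255,0,0,0,0,0,0,255])

```text
time_s: 2.98
ee_pos: [0.5963, -0.0318, 0.0831]
tool_rot: [-0.704, 0.705, -0.053, 0.068]
force: [-0.4, -1.5, 1.9]
grip_width: 0.0443
```

```bash
python3 - <<'E'
from plan import *
plan([(589,-32,68)],80)
a=snap("scene","s1.png"); cv2.imwrite("pics/s1c.png",cv2.resize(a[90:280,100:360],None,fx=3,fy=3))
E
```

```text
t 2.98 at [596.3 -31.8  83.1] jaw yaw 80.2 tilt [ 0.02 -1.   -0.  ] w 44.3 F [-0.4 -1.5  1.9] j [-0.24  0.47  1.63  0.    1.02 -1.64]
0.0,0.04,0.23,-0.19,0.37,-0.04,0, 
--
```

View pics/s1c.png

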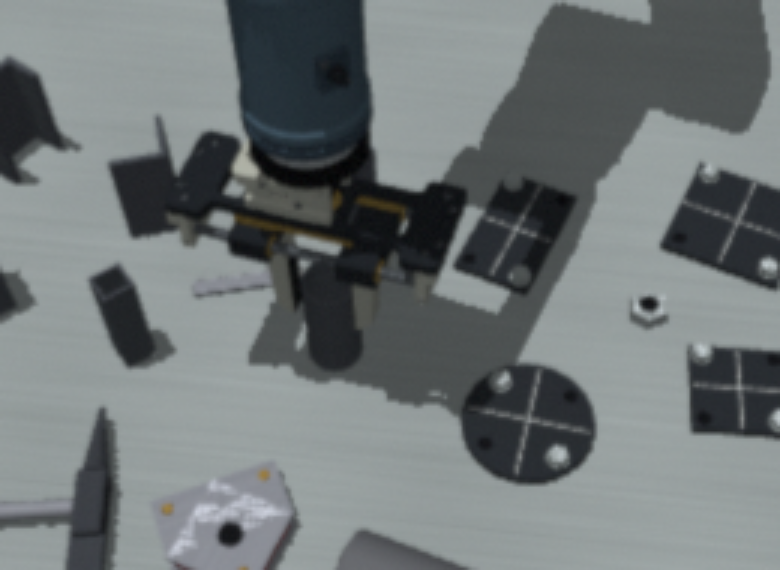

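The picture shows the jaws around the round tube, still about 1 mm clear each side. Idle rows creep upward by about 1.5 mm each, so I go back down and add a bias to every row.

servo_tool(increments=[0,0.04,0.2,-0.19,0.4,-0.04,120,0,0,0.02,-0.01,0.04,0,120,0,0,0.02,-0.01,0.04,0,120])

```text
time_s: 3.28
ee_pos: [0.5885, -0.0324, 0.0635]
tool_rot: [-0.704, 0.705, -0.062, 0.062]
force: [0.5, 0.3, -0.2]
grip_width: 0.0488
```

```bash
python3 - <<'E'
from plan import *
plan([(589,-32,68)],80)
E
```

```text
t 3.28 at [588.5 -32.4  63.5] jaw yaw 80.0 tilt [ 0.001 -1.    -0.   ] w 48.8 F [ 0.5  0.3 -0.2] j [-0.24  0.49  1.65 -0.    1.   -1.64]
0.0,-0.01,0.01,0.01,-0.11,0.01,0, 
--
```

servo_tool(increments=[0,0,0,0,0,0,255,0,0,0,0,0,0,255,0,0,0,0,0,0,255,0,0,0,0,0,0,255])

```text
time_s: 3.62
ee_pos: [0.5878, -0.0321, 0.0626]
tool_rot: [0.704, -0.704, 0.063, -0.061]
force: [-0.8, -0.1, -1.1]
grip_width: 0.0426
```

```bash
python3 - <<'E'
from plan import *
plan([(589,-32,68)],80)
E
```

```text
t 3.62 at [587.8 -32.1  62.6] jaw yaw 80.0 tilt [-0.002 -1.     0.   ] w 42.6 F [-0.8 -0.1 -1.1] j [-0.24  0.49  1.65 -0.    1.   -1.64]
-0.0,-0.01,-0.02,0.03,-0.14,0.01,0, 
--
```

servo_tool(increments=[0,0,0,0,-0.8,0,255,0,0,0,0,-0.8,0,255,0,0,0,0,-0.8,0,255], squeeze=40)

```text
time_s: 3.87
ee_pos: [0.5818, -0.0306, 0.1519]
tool_rot: [0.706, -0.703, 0.07, -0.054]
force: [0.2, 0.3, -2.0]
grip_width: 0.0425
```

```bash
python3 - <<'E'
from plan import *
plan([(638,122,150),(638,122,90)],80,g=255)
E
```

```text
t 3.87 at [581.8 -30.6 151.9] jaw yaw 80.0 tilt [-0.022 -1.     0.002] w 42.5 F [ 0.2  0.3 -2. ] j [-0.24  0.4   1.56  0.    1.21 -1.64]
-0.0,-0.0,-0.05,0.14,0.01,0.8,255, 
-0.0,-0.0,-0.05,0.14,0.01,0.8,255, 
-0.01,-0.0,-0.05,0.15,0.01,0.8,255, 
-0.0,-0.0,-0.05,0.14,0.01,0.8,255, 
-0.01,-0.01,-0.06,0.15,0.0,0.8,255, 
--
0.0,0.0,0.0,-0.0,0.75,0.0,255, 
0.0,0.0,0.0,-0.0,0.75,0.0,255, 
--
```

servo_tool(increments=[0,0,-0.05,0.14,0,0.8,255,0,0,-0.05,0.14,0,0.8,255,0,0,-0.05,0.14,0,0.8,255,0,0,-0.05,0.14,0,0.8,255,0,0,-0.05,0.14,0,0.8,255,0,0,0,0,0,0,255,0,0,0,0,0,0,255])

```text
time_s: 4.45
ee_pos: [0.6436, 0.1263, 0.1606]
tool_rot: [0.704, -0.704, 0.058, -0.069]
force: [0.5, 0.4, -3.1]
grip_width: 0.0422
```

```bash
python3 - <<'E'
from plan import *
plan([(637.5,122,140),(637.5,122,80)],80,g=255)
E
```

```text
t 4.45 at [643.6 126.3 160.6] jaw yaw 79.7 tilt [ 0.015 -1.     0.002] w 42.2 F [ 0.5  0.4 -3.1] j [ 0.02  0.49  1.38 -0.    1.25 -1.37]
-0.02,-0.06,0.17,-0.14,0.51,-0.13,255, 
--
0.0,0.0,-0.0,0.0,0.75,-0.0,255, 
0.0,0.0,-0.0,0.0,0.75,-0.0,255, 
--
```

servo_tool(increments=[0,-0.06,0.17,-0.14,0.5,-0.13,255,0,0,0,0,0.7,0,255,0,0,0,0,0.5,0,255,0,0,0,0,0.2,0,255,0,0,0,0,0,0,255])

```text
time_s: 4.87
ee_pos: [0.6366, 0.1206, 0.0826]
tool_rot: [0.705, -0.704, 0.061, -0.061]
force: [-0.2, -0.6, -2.0]
grip_width: 0.0424
```

```bash
python3 - <<'E'
from plan import *
plan([(637.5,122,72)],80,g=255)
a=snap("scene","s2.png"); cv2.imwrite("pics/s2c.png",cv2.resize(a[130:280,200:360],None,fx=4,fy=4))
E
```

```text
t 4.87 at [636.6 120.6  82.6] jaw yaw 80.1 tilt [-0.    -1.     0.001] w 42.4 F [-0.2 -0.6 -2. ] j [ 0.01  0.56  1.47  0.    1.11 -1.38]
-0.01,0.02,-0.0,0.02,0.26,0.04,255, 
--
```

View pics/s2c.png

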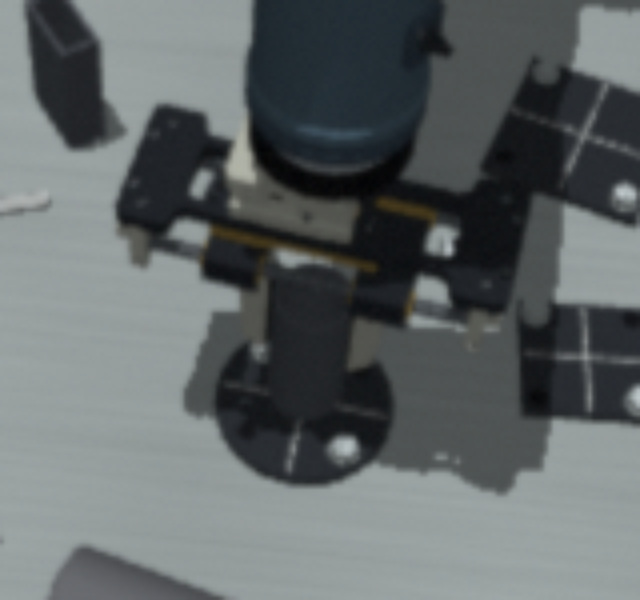

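The round tube hangs about 11 mm above its plate, in line with the cross (crop ~(305,410)). Lowering.

servo_tool(increments=[0,0,0,0.02,0.12,0.03,255,0,0,0,0,0.08,0,255,0,0,0,0,0.05,0,255,0,0,0,0,0,0,255])

```text
time_s: 5.25
ee_pos: [0.6404, 0.1203, 0.0764]
tool_rot: [0.705, -0.704, 0.059, -0.064]
force: [-0.2, -0.1, -2.1]
grip_width: 0.0425
```

```bash
python3 - <<'E'
from plan import *
plan([(637.5,122,70.5)],80,g=255)
E
```

```text
t 5.25 at [640.4 120.3  76.4] jaw yaw 80.0 tilt [ 0.006 -1.     0.002] w 42.5 F [-0.2 -0.1 -2.1] j [ 0.01  0.57  1.47  0.    1.09 -1.38]
-0.02,-0.0,0.07,-0.08,0.15,0.03,255, 
--
```

servo_tool(increments=[0,0,0.07,-0.08,0.12,0.03,255,0,0,0,0,0.02,0,255])

```text
time_s: 5.42
ee_pos: [0.6383, 0.1222, 0.0719]
tool_rot: [0.705, -0.703, 0.061, -0.063]
force: [0.3, 0.7, -2.9]
grip_width: 0.0426
```

```bash
python3 - <<'E'
from plan import *
plan([(637.5,122,70.5)],80,g=255)
E
```

```text
t 5.42 at [638.3 122.2  71.9] jaw yaw 80.0 tilt [ 0.002 -1.     0.003] w 42.6 F [ 0.3  0.7 -2.9] j [ 0.02  0.57  1.48  0.    1.09 -1.38]
-0.03,-0.0,0.03,-0.02,0.04,-0.01,255, 
--
```

servo_tool(increments=[-0.03,0,0.03,-0.02,0.04,0,255,0,0,0,0,0.03,0,255])

```text
time_s: 5.58
ee_pos: [0.638, 0.1225, 0.0705]
tool_rot: [-0.704, 0.704, -0.061, 0.062]
force: [-4.1, -0.8, 8.5]
grip_width: 0.0423
```

```bash
python3 - <<'E'
from plan import *
plan([(637.5,122,70.5)],80,g=255)
E
```

```text
t 5.58 at [638.  122.5  70.5] jaw yaw 80.0 tilt [ 0.001 -1.     0.   ] w 42.3 F [-4.1 -0.8  8.5] j [ 0.02  0.58  1.48 -0.    1.08 -1.38]
-0.0,-0.0,0.01,-0.01,-0.0,-0.01,255, 
--
```

Contact at the expected height. Release.

servo_tool(increments=[0,0,0,0,0,0,120,0,0,0,0,0,0,90,0,0,0,0,0,0,60,0,0,0,0,0,0,40,0,0,0,0,0,0,20])

```text
time_s: 6.0
ee_pos: [0.6394, 0.1229, 0.0723]
tool_rot: [0.705, -0.704, 0.06, -0.063]
force: [0.6, 0.6, -0.3]
grip_width: 0.0712
```

servo_tool(increments=[0,0,0,0,-0.6,0,20,0,0,0,0,-0.8,0,20,0,0,0,0,-0.8,0,20,0,0,0,0,-0.8,0,20,0,0,0,0,-0.4,0,20])

```text
time_s: 6.42
ee_pos: [0.635, 0.1227, 0.2062]
tool_rot: [-0.704, 0.705, -0.065, 0.058]
force: [0.6, 0.4, 0.8]
grip_width: 0.0858
```

```bash
python3 - <<'E'
from plan import *
plan([(576.3,-316.8,190),(576.3,-316.8,110)],43,g=0)
E
```

```text
t 6.42 at [635.  122.7 206.2] jaw yaw 80.0 tilt [-0.009 -1.    -0.002] w 85.8 F [0.6 0.4 0.8] j [ 0.02  0.46  1.32 -0.    1.37 -1.38]
0.0,0.62,-0.01,0.04,0.04,-0.92,0, 
0.01,0.62,-0.01,0.09,0.03,-0.92,0, 
0.0,0.62,-0.01,0.14,0.03,-0.91,0, 
0.0,0.62,-0.01,0.19,0.04,-0.91,0, 
0.01,0.62,-0.01,0.23,0.03,-0.89,0, 
0.0,0.61,-0.01,0.28,0.03,-0.88,0, 
0.01,0.62,-0.01,0.33,0.04,-0.86,0, 
0.0,0.61,-0.0,0.38,0.03,-0.84,0, 
0.01,0.62,-0.01,0.42,0.04,-0.82,0, 
0.0,0.61,-0.0,0.46,0.03,-0.8,0, 
0.01,0.62,-0.01,0.51,0.04,-0.78,0, 
0.0,0.61,-0.0,0.55,0.03,-0.75,0, 
--
0.0,0.0,-0.0,0.0,0.67,0.0,0, 
0.0,0.0,-0.0,0.0,0.67,0.0,0, 
0.0,0.0,-0.0,0.0,0.66,0.0,0, 
--
```

servo_tool(increments=[0,0.62,0,0.04,0.03,-0.92,0,0,0.62,0,0.09,0.03,-0.92,0,0,0.62,0,0.14,0.03,-0.91,0,0,0.62,0,0.19,0.03,-0.91,0,0,0.62,0,0.23,0.03,-0.89,0,0,0.61,0,0.28,0.03,-0.88,0,0,0.62,0,0.33,0.03,-0.86,0,0,0.61,0,0.38,0.03,-0.84,0,0,0.62,0,0.42,0.03,-0.82,0,0,0.61,0,0.46,0.03,-0.8,0,0,0,0,0,0,0,0,0,0,0,0,0,0,0])

```text
time_s: 7.42
ee_pos: [0.5858, -0.2572, 0.2023]
tool_rot: [0.661, -0.659, 0.25, -0.257]
force: [-0.0, 1.0, -0.3]
grip_width: 0.0929
```

```bash
python3 - <<'E'
from plan import *
plan([(576.3,-316.8,190),(576.3,-316.8,110)],43,g=0)
for n in("top","scene"):
    snap(n,n+"3.png")
a=cv2.imread("pics/top3.png");b=cv2.imread("pics/scene3.png")
cv2.imwrite("pics/c3.png",np.hstack([cv2.resize(a[125:215,190:290],(400,360),interpolation=cv2.INTER_CUBIC),cv2.resize(b[170:260,226:326],(400,360),interpolation=cv2.INTER_CUBIC)]))
E
```

```text
t 7.42 at [ 585.8 -257.2  202.3] jaw yaw 48.0 tilt [ 0.009 -1.     0.005] w 92.9 F [-0.   1.  -0.3] j [-0.59  0.44  1.37  0.    1.33 -1.43]
-0.03,0.5,0.05,0.41,0.15,-0.63,0, 
-0.04,0.49,0.05,0.44,0.16,-0.62,0, 
--
0.0,0.0,-0.0,-0.0,0.67,0.0,0, 
0.0,0.0,-0.0,-0.0,0.66,0.0,0, 
0.0,0.0,-0.0,-0.0,0.67,0.0,0, 
--
```

View pics/c3.png

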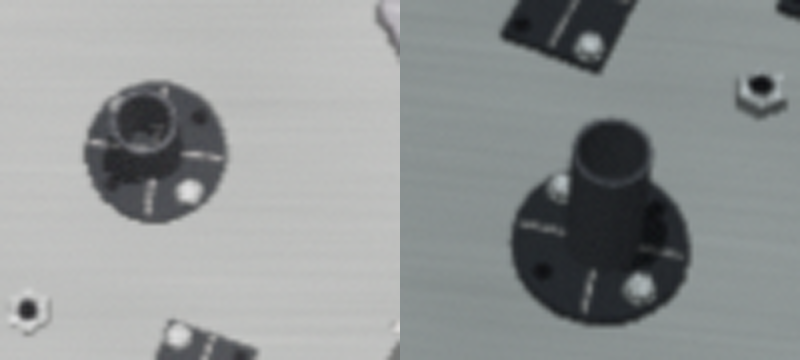

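The round tube stands upright on its plate in both views. Rim centres are at top (225.6,155.6) and scene (278.7,207.9). Checking the numbers.

```bash
python3 - <<'E'
from h import *
print(ray("top",[[143/4+190-.4,123/4+125-.4]],.098)*1e3, ray("scene",[[211/4+226-.4,152/4+170-.4]],.098)*1e3)
# tube base front in scene: lowest point
print("base pred top/scene",proj("top",[[.638,.1217,.008]]),proj("scene",[[.638,.1217,.008],[.638+.0205,.1217,.008]]))
E
```

```text
[[638.08062278 123.29126112]] [[639.02073312 120.18097474]]
base pred top/scene [[228.55022874 162.68123296]] [[276.65357338 229.53973018]
 [275.95082774 237.59762442]]
```

Two-view mean is (638.5, 121.7) against plate (638, 121.7), so the round tube is good. Next is the large square tube.

servo_tool(increments=[-0.03,0.5,0.05,0.41,0.15,-0.63,0,-0.03,0.5,0.05,0.44,0.15,-0.62,0,0,0,0,0,0.3,0,0])

```text
time_s: 7.77
ee_pos: [0.5802, -0.3119, 0.1815]
tool_rot: [0.65, -0.649, 0.277, -0.281]
force: [-0.8, -0.9, 0.3]
grip_width: 0.0929
```

```bash
python3 - <<'E'
from plan import *
plan([(576.3,-316.8,125),(576.3,-316.8,65)],43,g=0)
E
```

```text
t 7.77 at [ 580.2 -311.9  181.5] jaw yaw 43.5 tilt [ 0.005 -1.     0.002] w 92.9 F [-0.8 -0.9  0.3] j [-0.66  0.49  1.34  0.    1.31 -1.42]
-0.01,0.05,0.03,0.01,0.71,-0.08,0, 
-0.02,0.04,0.03,0.01,0.7,-0.08,0, 
--
0.0,0.0,-0.0,-0.0,0.75,0.0,0, 
0.0,0.0,-0.0,-0.0,0.75,0.0,0, 
--
```

servo_tool(increments=[-0.01,0.05,0.03,0.01,0.7,-0.08,0,-0.02,0.04,0.03,0.01,0.7,-0.08,0,0,0,0,0,0.6,0,0,0,0,0,0,0.5,0,0])

```text
time_s: 8.1
ee_pos: [0.5811, -0.3124, 0.0821]
tool_rot: [-0.649, 0.65, -0.276, 0.282]
force: [0.4, -0.7, 0.1]
grip_width: 0.0932
```

```bash
python3 - <<'E'
from plan import *
plan([(576.3,-316.8,65)],43,g=0)
E
```

```text
t 8.1 at [ 581.1 -312.4   82.1] jaw yaw 43.5 tilt [ 0.008 -1.     0.003] w 93.2 F [ 0.4 -0.7  0.1] j [-0.66  0.57  1.45  0.    1.11 -1.42]
-0.04,0.09,0.09,-0.01,0.43,-0.16,0, 
--
```

servo_tool(increments=[-0.04,0.09,0.09,-0.01,0.43,-0.16,0,0,0,0,0,0,0,0,0,0,0,0,0,0,0])

```text
time_s: 8.35
ee_pos: [0.5754, -0.3078, 0.0587]
tool_rot: [0.651, -0.648, 0.283, -0.276]
force: [-0.1, 0.7, 1.1]
grip_width: 0.0927
```

```bash
python3 - <<'E'
from plan import *
plan([(576.3,-316.8,65)],43,g=0)
E
```

```text
t 8.35 at [ 575.4 -307.8   58.7] jaw yaw 43.5 tilt [-0.011 -1.    -0.   ] w 92.7 F [-0.1  0.7  1.1] j [-0.66  0.6   1.47  0.    1.08 -1.42]
0.0,0.1,-0.12,0.18,-0.16,-0.14,0, 
--
```

servo_tool(increments=[0,0.1,-0.1,0.2,-0.15,-0.16,0,0,0.08,0,0.1,0,-0.1,0])

```text
time_s: 8.52
ee_pos: [0.5778, -0.3212, 0.0664]
tool_rot: [0.648, -0.648, 0.283, -0.283]
force: [0.0, -0.7, 0.7]
grip_width: 0.0928
```

```bash
python3 - <<'E'
from plan import *
plan([(576.3,-316.8,65)],43,g=0)
E
```

```text
t 8.52 at [ 577.8 -321.2   66.4] jaw yaw 42.8 tilt [-0.001 -1.     0.   ] w 92.8 F [ 0.  -0.7  0.7] j [-0.68  0.6   1.45  0.    1.09 -1.42]
-0.0,-0.03,-0.01,-0.11,0.03,0.05,0, 
--
```

servo_tool(increments=[0,0,0,-0.1,0.03,0.05,0,0,0,0,0,0,0,150,0,0,0,0,0,0,150,0,0,0,0,0,0,120])

```text
time_s: 8.85
ee_pos: [0.5793, -0.3194, 0.0706]
tool_rot: [-0.647, 0.649, -0.28, 0.286]
force: [-1.0, -0.2, 0.3]
grip_width: 0.0775
```

```bash
python3 - <<'E'
from plan import *
plan([(576.3,-316.8,65)],43,g=0)
E
```

```text
t 8.85 at [ 579.3 -319.4   70.6] jaw yaw 42.8 tilt [ 0.009 -1.     0.002] w 77.5 F [-1.  -0.2  0.3] j [-0.67  0.59  1.45  0.    1.09 -1.42]
-0.02,-0.05,0.1,-0.1,0.14,-0.01,0, 
--
```

servo_tool(increments=[0,0,0.08,-0.1,0.1,0,120,0,0,0,0,0,0,255,0,0,0,0,0,0,255,0,0,0,0,0,0,255])

```text
time_s: 9.18
ee_pos: [0.5764, -0.3164, 0.067]
tool_rot: [0.648, -0.648, 0.282, -0.284]
force: [0.7, -0.3, 0.4]
grip_width: 0.0509
```

```bash
python3 - <<'E'
from plan import *
plan([(576.3,-316.8,65)],43,g=0)
E
```

```text
t 9.18 at [ 576.4 -316.4   67. ] jaw yaw 42.8 tilt [ 0.002 -1.     0.002] w 50.9 F [ 0.7 -0.3  0.4] j [-0.67  0.59  1.46  0.    1.09 -1.42]
-0.03,-0.05,0.03,0.01,0.05,-0.01,0, 
--
```

Excellent; close.

servo_tool(increments=[0,0,0.02,0,0.02,0,255,0,0,0,0,0,0,255,0,0,0,0,0,0,255,0,0,0,0,0,0,255], squeeze=40)

```text
time_s: 9.52
ee_pos: [0.5762, -0.3164, 0.066]
tool_rot: [0.649, -0.647, 0.283, -0.284]
force: [0.2, 0.2, 1.2]
grip_width: 0.0399
```

```bash
python3 - <<'E'
from plan import *
plan([(576.3,-316.8,165)],43,g=0)
E
```

```text
t 9.52 at [ 576.2 -316.4   66. ] jaw yaw 42.7 tilt [-0.    -1.     0.002] w 39.9 F [0.2 0.2 1.2] j [-0.67  0.59  1.46  0.    1.09 -1.42]
-0.01,-0.02,-0.0,0.0,-0.83,0.0,0, 
-0.01,-0.02,-0.0,0.0,-0.82,-0.0,0, 
-0.0,-0.01,-0.0,0.01,-0.83,-0.0,0, 
--
```

servo_tool(increments=[0,0,0,0,-0.8,0,255,0,0,0,0,-0.8,0,255,0,0,0,0,-0.8,0,255,0,0,0,0,-0.8,0,255])

```text
time_s: 9.85
ee_pos: [0.5706, -0.3124, 0.1852]
tool_rot: [0.651, -0.645, 0.292, -0.275]
force: [0.1, 0.0, -1.7]
grip_width: 0.0395
```

```bash
python3 - <<'E'
from plan import *
plan([(430,280,190)],70.5,g=255)
E
```

```text
t 9.85 at [ 570.6 -312.4  185.2] jaw yaw 42.7 tilt [-0.025 -1.    -0.002] w 39.5 F [ 0.1  0.  -1.7] j [-0.67  0.49  1.33  0.    1.35 -1.42]
-0.0,-0.4,-0.02,-0.95,0.01,0.53,255, 
-0.0,-0.4,-0.02,-0.93,0.01,0.57,255, 
-0.0,-0.4,-0.02,-0.91,0.01,0.6,255, 
-0.0,-0.4,-0.02,-0.89,0.01,0.63,255, 
-0.01,-0.4,-0.02,-0.86,0.01,0.66,255, 
-0.01,-0.44,-0.02,-0.94,0.01,0.78,255, 
-0.0,-0.44,-0.02,-0.91,0.01,0.81,255, 
-0.01,-0.45,-0.02,-0.88,0.0,0.85,255, 
-0.01,-0.44,-0.03,-0.85,0.0,0.88,255, 
-0.0,-0.45,-0.02,-0.82,-0.0,0.91,255, 
-0.01,-0.44,-0.03,-0.78,-0.0,0.94,255, 
-0.0,-0.3,-0.02,-0.49,-0.01,0.65,255, 
-0.0,-0.3,-0.01,-0.48,-0.0,0.66,255, 
-0.0,-0.29,-0.02,-0.46,-0.01,0.67,255, 
--
```

servo_tool(increments=[0,-0.4,-0.02,-0.9,0,0.55,255,0,-0.4,-0.02,-0.9,0,0.57,255,0,-0.4,-0.02,-0.9,0,0.6,255,0,-0.4,-0.02,-0.88,0,0.63,255,0,-0.4,-0.02,-0.86,0,0.66,255,0,-0.42,-0.02,-0.9,0,0.78,255,0,-0.42,-0.02,-0.9,0,0.81,255,0,-0.42,-0.02,-0.88,0,0.85,255,0,-0.42,-0.02,-0.85,0,0.88,255,0,-0.42,-0.02,-0.82,0,0.9,255,0,-0.3,0,-0.5,0,0.6,255,0,0,0,0,0,0,255])

```text
time_s: 10.85
ee_pos: [0.4687, 0.1254, 0.1909]
tool_rot: [-0.691, 0.691, -0.149, 0.153]
force: [-0.9, -0.6, -1.7]
grip_width: 0.0398
```

```bash
python3 - <<'E'
from plan import *
plan([(430,280,140)],70.5,g=255)
E
```

```text
t 10.85 at [468.7 125.4 190.9] jaw yaw 65.3 tilt [ 0.006 -1.     0.001] w 39.8 F [-0.9 -0.6 -1.7] j [ 0.03  0.18  1.76 -0.    1.2  -1.11]
-0.0,-0.26,0.02,-0.63,0.32,0.78,255, 
-0.0,-0.26,0.02,-0.61,0.31,0.79,255, 
-0.01,-0.26,0.02,-0.58,0.32,0.8,255, 
-0.0,-0.26,0.01,-0.57,0.32,0.82,255, 
--
```

servo_tool(increments=[0,-0.26,0.02,-0.63,0.1,0.78,255,0,-0.26,0.02,-0.61,0.1,0.79,255,0,-0.26,0.02,-0.58,0.2,0.8,255,0,-0.26,0,-0.57,0.3,0.82,255,0,0,0,0,0,0,255])

```text
time_s: 11.27
ee_pos: [0.4301, 0.2802, 0.1616]
tool_rot: [0.697, -0.697, 0.118, -0.12]
force: [-0.6, -0.7, -3.0]
grip_width: 0.0396
```

```bash
python3 - <<'E'
from plan import *
plan([(430,280,110)],70.5,g=255)
E
```

```text
t 11.27 at [430.1 280.2 161.6] jaw yaw 70.6 tilt [ 0.003 -1.     0.001] w 39.6 F [-0.6 -0.7 -3. ] j [ 0.36  0.26  1.73 -0.    1.15 -0.87]
-0.0,0.01,0.02,-0.0,0.64,-0.0,255, 
-0.01,0.01,0.02,-0.0,0.65,-0.01,255, 
--
```

servo_tool(increments=[0,0,0.02,0,0.65,0,255,0,0,0.02,0,0.65,0,255,0,0,0,0,0.5,0,255,0,0,0,0,0.1,0,255])

```text
time_s: 11.6
ee_pos: [0.4304, 0.2828, 0.0836]
tool_rot: [0.698, -0.697, 0.116, -0.118]
force: [-0.1, -0.5, -2.3]
grip_width: 0.04
```

```bash
python3 - <<'E'
from plan import *
plan([(430,280,74)],70.5,g=255)
E
```

```text
t 11.6 at [430.4 282.8  83.6] jaw yaw 71.0 tilt [ 0.002 -1.     0.002] w 40.0 F [-0.1 -0.5 -2.3] j [ 0.36  0.35  1.82  0.    0.96 -0.88]
-0.03,0.1,0.03,0.01,0.24,-0.07,255, 
--
```

servo_tool(increments=[-0.02,0.1,0.03,0,0.13,-0.08,255,0,0.03,0,0,0.04,-0.02,255])

```text
time_s: 11.77
ee_pos: [0.4286, 0.2777, 0.0753]
tool_rot: [-0.696, 0.697, -0.122, 0.12]
force: [-0.3, -0.2, -1.4]
grip_width: 0.0399
```

```bash
python3 - <<'E'
from plan import *
plan([(430,280,74)],70.5,g=255)
a=snap("scene","s4.png"); cv2.imwrite("pics/s4c.png",cv2.resize(a[90:210,280:420],None,fx=5,fy=5))
E
```

```text
t 11.77 at [428.6 277.7  75.3] jaw yaw 70.3 tilt [-0.003 -1.    -0.002] w 39.9 F [-0.3 -0.2 -1.4] j [ 0.36  0.36  1.83  0.    0.95 -0.87]
0.02,-0.04,-0.03,0.01,0.03,0.07,255, 
--
```

View pics/s4c.png

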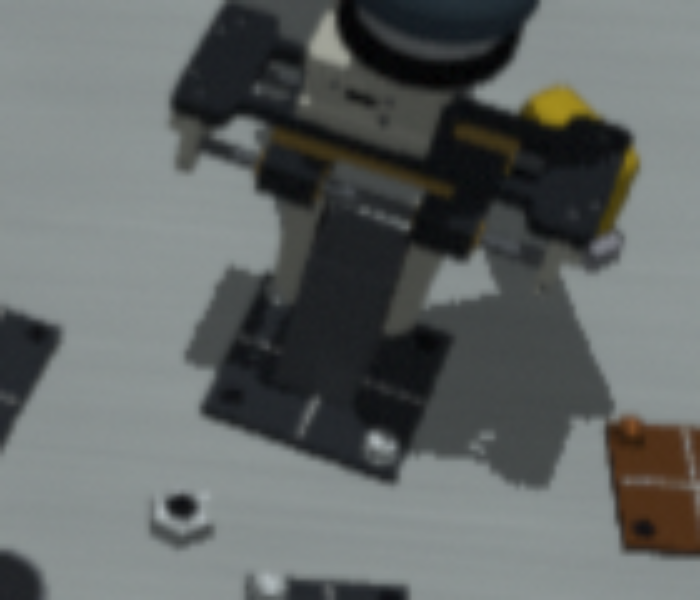

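The large square tube is just above its plate, parallel to the edges and centred over the cross. Small trim, then down.

servo_tool(increments=[0,0,0,0,0.03,0.06,255,0,0,0,0,0.02,0,255])

```text
time_s: 11.98
ee_pos: [0.4316, 0.2799, 0.0753]
tool_rot: [0.697, -0.696, 0.122, -0.122]
force: [0.5, -0.3, -2.7]
grip_width: 0.0402
```

```bash
python3 - <<'E'
from plan import *
plan([(430,280,74)],70.5,g=255)
E
```

```text
t 11.98 at [431.6 279.9  75.3] jaw yaw 70.2 tilt [ 0.    -1.     0.001] w 40.2 F [ 0.5 -0.3 -2.7] j [ 0.36  0.37  1.83  0.    0.95 -0.87]
-0.01,-0.06,0.0,-0.04,0.03,-0.01,255, 
--
```

servo_tool(increments=[0,-0.05,0,-0.03,0.04,0,255,0,0,0,0,0.03,0,255])

```text
time_s: 12.15
ee_pos: [0.432, 0.2806, 0.0742]
tool_rot: [0.698, -0.696, 0.119, -0.121]
force: [0.7, 0.1, -2.5]
grip_width: 0.0398
```

```bash
python3 - <<'E'
from plan import *
plan([(430,280,74)],70.5,g=255)
E
```

```text
t 12.15 at [432.  280.6  74.2] jaw yaw 70.4 tilt [ 0.003 -1.     0.003] w 39.8 F [ 0.7  0.1 -2.5] j [ 0.36  0.37  1.83  0.    0.94 -0.87]
-0.04,-0.01,0.04,-0.04,0.0,-0.03,255, 
--
```

servo_tool(increments=[-0.02,0,0.03,-0.04,0.03,-0.02,255,0,0,0,-0.02,0.03,0,255])

```text
time_s: 12.32
ee_pos: [0.4318, 0.2808, 0.0739]
tool_rot: [0.698, -0.696, 0.118, -0.122]
force: [-1.0, -4.9, 10.3]
grip_width: 0.0403
```

```bash
python3 - <<'E'
from plan import *
plan([(430,280,74)],70.5,g=255)
E
```

```text
t 12.32 at [431.8 280.8  73.9] jaw yaw 70.5 tilt [ 0.006 -1.     0.004] w 40.3 F [-1.  -4.9 10.3] j [ 0.36  0.37  1.83 -0.    0.94 -0.87]
-0.04,-0.01,0.06,-0.04,-0.0,-0.03,255, 
--
```

servo_tool(increments=[0,0,0,0,0,0,120,0,0,0,0,0,0,90,0,0,0,0,0,0,60,0,0,0,0,0,0,40,0,0,0,0,0,0,20])

```text
time_s: 12.73
ee_pos: [0.4322, 0.2815, 0.0753]
tool_rot: [0.698, -0.695, 0.117, -0.123]
force: [-0.1, 0.3, 0.0]
grip_width: 0.0687
```

servo_tool(increments=[0,0,0,0,-0.6,0,20,0,0,0,0,-0.8,0,20,0,0,0,0,-0.8,0,20,0,0,0,0,-0.8,0,20,0,0,0,0,-0.4,0,20])

```text
time_s: 13.15
ee_pos: [0.4268, 0.2799, 0.2105]
tool_rot: [-0.696, 0.698, -0.122, 0.118]
force: [0.9, 0.3, -0.2]
grip_width: 0.0859
```

```bash
python3 - <<'E'
from plan import *
plan([(608,-186,200)],44,g=0)
E
```

```text
t 13.15 at [426.8 279.9 210.5] jaw yaw 70.5 tilt [-0.005 -1.    -0.004] w 85.9 F [ 0.9  0.3 -0.2] j [ 0.36  0.21  1.67  0.    1.27 -0.87]
0.01,0.53,-0.0,0.82,0.03,-0.95,0, 
0.0,0.53,-0.01,0.86,0.02,-0.91,0, 
0.01,0.53,-0.0,0.9,0.03,-0.87,0, 
0.0,0.53,-0.01,0.94,0.02,-0.82,0, 
0.0,0.45,-0.0,0.84,0.02,-0.67,0, 
0.01,0.45,-0.0,0.86,0.02,-0.63,0, 
0.0,0.46,-0.01,0.89,0.02,-0.6,0, 
0.01,0.45,-0.0,0.91,0.02,-0.57,0, 
0.0,0.46,-0.01,0.93,0.02,-0.53,0, 
0.01,0.45,-0.0,0.95,0.03,-0.49,0, 
0.0,0.23,-0.0,0.48,0.01,-0.23,0, 
0.0,0.23,-0.01,0.49,0.01,-0.21,0, 
--
```

servo_tool(increments=[0,0.53,0,0.82,0.03,-0.95,0,0,0.53,0,0.86,0.03,-0.91,0,0,0.53,0,0.9,0.03,-0.87,0,0,0.53,0,0.94,0.02,-0.82,0,0,0.45,0,0.84,0.02,-0.67,0,0,0.45,0,0.86,0.02,-0.63,0,0,0.46,0,0.89,0.02,-0.6,0,0,0.45,0,0.91,0.02,-0.57,0,0,0.46,0,0.93,0.02,-0.53,0,0,0.45,0,0.95,0.02,-0.49,0,0,0,0,0,0,0,0])

```text
time_s: 14.07
ee_pos: [0.5831, -0.1162, 0.2063]
tool_rot: [0.658, -0.653, 0.263, -0.269]
force: [-0.9, 0.2, -0.1]
grip_width: 0.0927
```

```bash
python3 - <<'E'
from plan import *
plan([(608,-186,190)],44,g=0)
for n in("top","scene"):
    snap(n,n+"5.png")
a=cv2.imread("pics/top5.png");b=cv2.imread("pics/scene5.png")
cv2.imwrite("pics/c5.png",np.hstack([cv2.resize(a[190:280,120:220],(400,360),interpolation=cv2.INTER_CUBIC),cv2.resize(b[110:200,300:400],(400,360),interpolation=cv2.INTER_CUBIC)]))
E
```

```text
t 14.07 at [ 583.1 -116.2  206.3] jaw yaw 45.8 tilt [ 0.004 -1.     0.01 ] w 92.7 F [-0.9  0.2 -0.1] j [-0.39  0.35  1.48  0.01  1.3  -1.19]
-0.06,0.18,0.02,0.83,0.2,-0.41,0, 
-0.05,0.18,0.03,0.84,0.21,-0.4,0, 
--
```

View pics/c5.png

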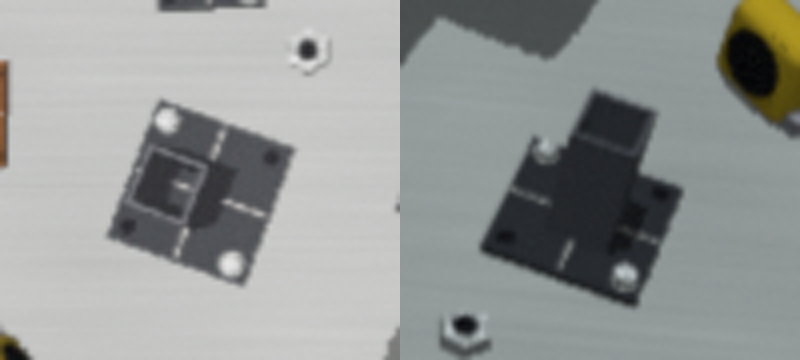

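The large square tube stands parallel to its plate. Rim corners in the top crop are (150,143),(207,162),(184,220),(128,202). Checking the numbers.

```bash
cat > rim.py <<'E'
from h import *
def rim(n,c,x0,y0,xo=0,s=4.):
    p=(np.array(c,float)-[xo,0]+.5)/s-.5+[x0,y0]; w=ray(n,p,.098)*1e3
    e=np.roll(w,-1,0)-w
    print(n,"centre",np.round(w.mean(0),1),"sides",np.round(np.linalg.norm(e,axis=1),1),"ang",np.round(np.degrees(np.arctan2(e[:,1],e[:,0]))%90,1))
E
python3 - <<'E'
from rim import *
rim("top",[(150,143),(207,162),(184,220),(128,202)],120,190)
rim("scene",[(594,90),(657,110),(638,155),(574,132)],300,110,400)
E
```

```text
top centre [435.  280.1] sides [37.9 38.3 37.  38.8] ang [72.  69.7 72.7 71.2]
scene centre [431.9 279.7] sides [38.  38.5 38.4 36.9] ang [72.  71.2 69.5 70.6]
```

```bash
python3 - <<'E'
from h import *
# top-face corners and chalk-line end midpoints, z=.008
def q(n,c,x0,y0,xo=0): print(n,np.round(ray(n,(np.array(c,float)-[xo,0]+.5)/4-.5+[x0,y0],.008)*1e3,1))
q("top",[(201.5,193)],120,190)
# lines: vertical from (222,128) to (179,256); horizontal right end (267,214)-(225,202)
def inter(a,b,c,d):
    l=np.cross(np.cross([*a,1],[*b,1]),np.cross([*c,1],[*d,1]).astype(float)); return l[:2]/l[2]
# top: chalk line 2 runs from (225,202) to (267,214)
i=inter((222,128),(179,256),(225,202),(267,214)); print(i); q("top",[i],120,190)
# scene chalk: (512,189)-(551,202),(633,228)-(660,240); (572,240)-(561,270)
a=cv2.imread("pics/top0.png");b=cv2.imread("pics/scene0.png")
cv2.imwrite("pics/p.png",np.hstack([cv2.resize(a[213:263,145:195],(400,400),interpolation=cv2.INTER_CUBIC),cv2.resize(b[140:190,320:370],(400,400),interpolation=cv2.INTER_CUBIC)]))
E
```

```text
top [[428.9 278.9]]
[199.58044807 194.73727088]
top [[427.8 280.2]]
```

View pics/p.png

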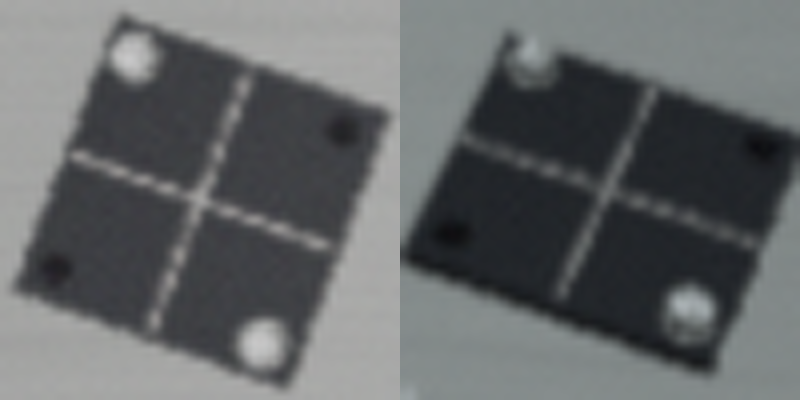

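The lines cross at top-crop (199.5,203) and scene-crop (607,193).

```bash
python3 - <<'E'
from h import *
print(ray("top",[[(200)/8-.5+145,203/8-.5+213]],.008)*1e3, ray("scene",[[207.5/8-.5+320,193.5/8-.5+140]],.008)*1e3)
a=cv2.imread("pics/top0.png");b=cv2.imread("pics/scene0.png")
f=lambda a,x,y:cv2.resize(a[y-20:y+20,x-20:x+20],(400,400),interpolation=cv2.INTER_CUBIC)
cv2.imwrite("pics/p2.png",cv2.resize(np.vstack([np.hstack([f(a,173,179),f(b,347,220)]),np.hstack([f(a,237,227),f(b,272,168)])]),(600,600)))
E
```

```text
[[428.9314633  280.25726176]] [[429.47737108 277.77491517]]
```

View pics/p2.png

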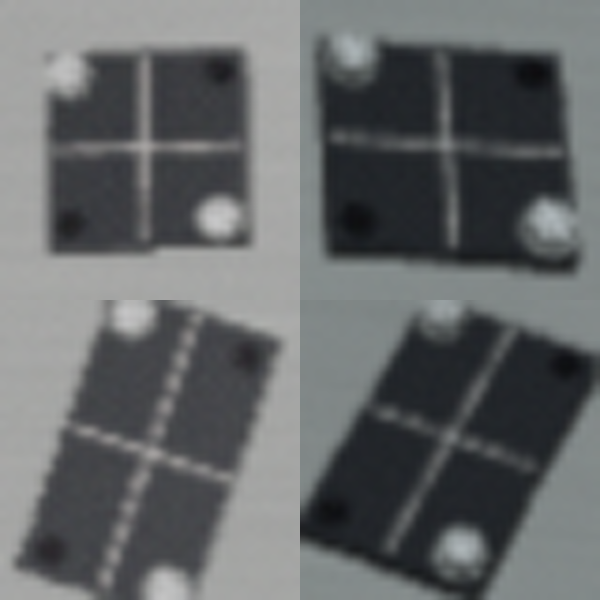

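```bash
python3 - <<'E'
from h import *
g=lambda n,u,v,x,y: print(n,np.round(ray(n,[[(u+.5)/7.5-.5+x-20,(v+.5)/7.5-.5+y-20]],.008)*1e3,1))
g("top",145,147,173,179);g("scene",147,143,347,220)
g("top",152,155,237,227);g("scene",153,138,272,168)
E
```

```text
top [[593.8 278.6]]
scene [[591.3 276.1]]
top [[458.5  96.9]]
scene [[458.3  96.5]]
```

servo_tool(increments=[-0.06,0.18,0.02,0.83,0.2,-0.41,0,-0.05,0.18,0.03,0.84,0.2,-0.4,0,0,0,0,0,0.3,0,0])

```text
time_s: 14.42
ee_pos: [0.6071, -0.1767, 0.1801]
tool_rot: [0.654, -0.651, 0.273, -0.272]
force: [-0.2, 0.3, -0.2]
grip_width: 0.0931
```

```bash
python3 - <<'E'
from plan import *
plan([(608,-186,120)],44,g=0)
E
```

```text
t 14.42 at [ 607.1 -176.7  180.1] jaw yaw 44.6 tilt [-0.003 -1.     0.004] w 93.1 F [-0.2  0.3 -0.2] j [-0.46  0.45  1.41  0.    1.29 -1.24]
-0.02,0.06,-0.02,0.09,0.75,-0.08,0, 
-0.02,0.06,-0.01,0.09,0.75,-0.07,0, 
--
```

servo_tool(increments=[-0.02,0.06,-0.02,0.12,0.75,-0.12,0,-0.02,0.06,0,0.1,0.75,-0.1,0,0,0,0,0,0.7,0,0,0,0,0,0,0.4,0,0,0,0,0,0,0,0,0])

```text
time_s: 14.83
ee_pos: [0.6057, -0.1799, 0.0713]
tool_rot: [0.653, -0.651, 0.275, -0.273]
force: [-0.3, 0.6, 0.3]
grip_width: 0.0928
```

```bash
python3 - <<'E'
from plan import *
plan([(608,-186,66)],44,g=0)
E
```

```text
t 14.83 at [ 605.7 -179.9   71.3] jaw yaw 44.4 tilt [-0.005 -1.     0.002] w 92.8 F [-0.3  0.6  0.3] j [-0.47  0.55  1.52  0.    1.07 -1.24]
-0.02,0.09,-0.06,0.15,0.13,-0.07,0, 
--
```

servo_tool(increments=[-0.02,0.09,-0.05,0.17,0.1,-0.1,0,0,0,0,0.02,0.02,-0.03,120])

```text
time_s: 15.0
ee_pos: [0.6067, -0.1854, 0.0663]
tool_rot: [0.652, -0.651, 0.276, -0.274]
force: [-0.6, -1.5, 0.1]
grip_width: 0.0898
```

```bash
python3 - <<'E'
from plan import *
plan([(608,-186,66)],44,g=0)
E
```

```text
t 15.0 at [ 606.7 -185.4   66.3] jaw yaw 44.2 tilt [-0.003 -1.    -0.   ] w 89.8 F [-0.6 -1.5  0.1] j [-0.47  0.56  1.52  0.    1.06 -1.24]
0.0,0.04,-0.03,0.03,0.01,0.01,0, 
--
```

Good position. Close on the small square tube.

servo_tool(increments=[0,0,0,0.02,0,0,160,0,0,0,0,0,0,160,0,0,0,0,0,0,160,0,0,0,0,0,0,160,0,0,0,0,0,0,160,0,0,0,0,0,0,160])

```text
time_s: 15.5
ee_pos: [0.6107, -0.1863, 0.0728]
tool_rot: [0.652, -0.651, 0.272, -0.277]
force: [-0.2, -0.3, 0.4]
grip_width: 0.0509
```

```bash
python3 - <<'E'
from plan import *
plan([(608,-186,66)],44,g=0)
E
```

```text
t 15.5 at [ 610.7 -186.3   72.8] jaw yaw 44.3 tilt [ 0.007 -1.     0.004] w 50.9 F [-0.2 -0.3  0.4] j [-0.47  0.55  1.52  0.    1.07 -1.24]
-0.04,0.06,0.08,-0.05,0.17,-0.04,0, 
--
```

servo_tool(increments=[-0.03,0,0.08,-0.05,0.13,-0.03,200,0,0,0,0,0,0,255,0,0,0,0,0,0,255])

```text
time_s: 15.75
ee_pos: [0.6086, -0.1861, 0.0679]
tool_rot: [0.652, -0.651, 0.275, -0.275]
force: [0.4, 0.7, -0.6]
grip_width: 0.0309
```

```bash
python3 - <<'E'
from plan import *
plan([(608,-186,66)],44,g=0)
E
```

```text
t 15.75 at [ 608.6 -186.1   67.9] jaw yaw 44.3 tilt [ 0.    -1.     0.001] w 30.9 F [ 0.4  0.7 -0.6] j [-0.47  0.56  1.52  0.    1.06 -1.25]
-0.01,0.05,0.01,-0.01,0.05,-0.01,0, 
--
```

servo_tool(increments=[0,0,0,0,0.02,0,255,0,0,0,0,0,0,255,0,0,0,0,0,0,255], squeeze=35)

```text
time_s: 16.0
ee_pos: [0.6085, -0.1861, 0.067]
tool_rot: [0.652, -0.651, 0.275, -0.275]
force: [-0.4, 0.1, 1.6]
grip_width: 0.0247
```

```bash
python3 - <<'E'
from plan import *
plan([(608,-186,66)],44,g=0)
E
```

```text
t 16.0 at [ 608.5 -186.1   67. ] jaw yaw 44.2 tilt [-0.    -1.     0.001] w 24.7 F [-0.4  0.1  1.6] j [-0.47  0.56  1.52  0.    1.06 -1.25]
-0.01,0.05,-0.0,-0.01,0.03,-0.01,0, 
--
```

servo_tool(increments=[0,0,0,0,-0.8,0,255,0,0,0,0,-0.8,0,255,0,0,0,0,-0.8,0,255,0,0,0,0,-0.8,0,255,0,0,0,0,-0.3,0,255])

```text
time_s: 16.42
ee_pos: [0.6042, -0.1844, 0.2037]
tool_rot: [0.652, -0.651, 0.281, -0.269]
force: [2.4, -1.0, -0.7]
grip_width: 0.0249
```

```bash
python3 - <<'E'
from plan import *
plan([(592.3,277,200)],91.5,g=255)
E
```

```text
t 16.42 at [ 604.2 -184.4  203.7] jaw yaw 44.2 tilt [-0.017 -1.    -0.005] w 24.9 F [ 2.4 -1.  -0.7] j [-0.47  0.44  1.36  0.    1.36 -1.25]
-0.0,-0.95,-0.02,-0.85,0.02,0.78,255, 
-0.0,-0.94,-0.02,-0.78,0.02,0.85,255, 
-0.0,-0.95,-0.02,-0.71,0.02,0.91,255, 
-0.0,-0.83,-0.02,-0.55,0.01,0.85,255, 
-0.0,-0.83,-0.02,-0.49,0.01,0.88,255, 
-0.0,-0.83,-0.02,-0.42,0.01,0.92,255, 
-0.01,-0.82,-0.02,-0.35,0.01,0.94,255, 
-0.0,-0.66,-0.01,-0.23,0.01,0.78,255, 
-0.0,-0.66,-0.01,-0.18,0.01,0.79,255, 
-0.01,-0.66,-0.01,-0.14,0.01,0.79,255, 
-0.0,-0.66,-0.02,-0.09,0.01,0.8,255, 
-0.01,-0.66,-0.01,-0.05,0.01,0.81,255, 
--
```

servo_tool(increments=[0,-0.8,-0.02,-0.85,0,0.78,255,0,-0.8,-0.02,-0.78,0,0.83,255,0,-0.8,-0.02,-0.71,0,0.88,255,0,-0.8,-0.02,-0.58,0,0.85,255,0,-0.8,-0.02,-0.5,0,0.88,255,0,-0.8,-0.02,-0.44,0,0.92,255,0,-0.8,-0.02,-0.37,0,0.92,255,0,-0.7,0,-0.25,0,0.78,255,0,-0.6,0,-0.2,0,0.78,255,0,-0.6,0,-0.15,0,0.7,255,0,-0.4,0,-0.1,0,0.5,255,0,0,0,0,0,0,255])

```text
time_s: 17.42
ee_pos: [0.5951, 0.2347, 0.2033]
tool_rot: [-0.705, 0.708, -0.029, 0.029]
force: [0.1, -1.4, -1.3]
grip_width: 0.025
```

```bash
python3 - <<'E'
from plan import *
plan([(592.3,277,160)],91.5,g=255)
E
```

```text
t 17.42 at [595.1 234.7 203.3] jaw yaw 85.3 tilt [-0.001 -1.    -0.003] w 25.0 F [ 0.1 -1.4 -1.3] j [ 0.2   0.44  1.35 -0.    1.35 -1.28]
0.02,-0.62,-0.0,-0.08,0.54,0.53,255, 
0.01,-0.63,-0.01,-0.05,0.54,0.52,255, 
--
```

servo_tool(increments=[0.02,-0.62,0,-0.08,0.3,0.53,255,0.01,-0.6,0,-0.05,0.5,0.5,255,0,0,0,0,0.6,0,255,0,0,0,0,0,0,255])

```text
time_s: 17.75
ee_pos: [0.5921, 0.2778, 0.1452]
tool_rot: [-0.706, 0.708, 0.011, -0.01]
force: [-1.0, -1.5, -2.0]
grip_width: 0.0246
```

```bash
python3 - <<'E'
from plan import *
plan([(592.3,277,85)],91.5,g=255)
E
```

```text
t 17.75 at [592.1 277.8 145.2] jaw yaw 91.7 tilt [ 0.001 -1.    -0.002] w 24.6 F [-1.  -1.5 -2. ] j [ 0.27  0.51  1.39 -0.    1.24 -1.33]
0.01,0.02,0.0,0.0,0.75,-0.01,255, 
0.01,0.02,0.01,0.0,0.76,-0.01,255, 
--
```

servo_tool(increments=[0,0.02,0,0,0.75,-0.02,255,0,0.02,0,0,0.6,0,255,0,0,0,0,0.1,0,255,0,0,0,0,0,0,255])

```text
time_s: 18.08
ee_pos: [0.5935, 0.2743, 0.0876]
tool_rot: [-0.706, 0.708, 0.009, -0.008]
force: [-0.3, -0.6, -1.6]
grip_width: 0.0251
```

```bash
python3 - <<'E'
from plan import *
plan([(592.3,277,75)],91.5,g=255)
E
```

```text
t 18.08 at [593.5 274.3  87.6] jaw yaw 91.3 tilt [ 0.001 -1.    -0.003] w 25.1 F [-0.3 -0.6 -1.6] j [ 0.26  0.56  1.45 -0.    1.13 -1.33]
0.03,-0.04,0.01,-0.03,0.31,0.07,255, 
--
```

servo_tool(increments=[0.03,-0.04,0,-0.03,0.2,0.08,255,0,0,0,0,0.04,0,255])

```text
time_s: 18.25
ee_pos: [0.5937, 0.2767, 0.08]
tool_rot: [0.707, -0.707, -0.01, 0.007]
force: [0.4, -0.2, -2.1]
grip_width: 0.0248
```

```bash
python3 - <<'E'
from plan import *
plan([(592.3,277,75)],91.5,g=255)
a=snap("scene","s6.png"); cv2.imwrite("pics/s6c.png",cv2.resize(a[150:250,290:400],None,fx=5,fy=5))
E
```

```text
t 18.25 at [593.7 276.7  80. ] jaw yaw 91.4 tilt [ 0.004 -1.     0.   ] w 24.8 F [ 0.4 -0.2 -2.1] j [ 0.27  0.57  1.46 -0.    1.11 -1.33]
-0.0,-0.02,0.04,-0.04,0.13,0.01,255, 
--
```

View pics/s6c.png

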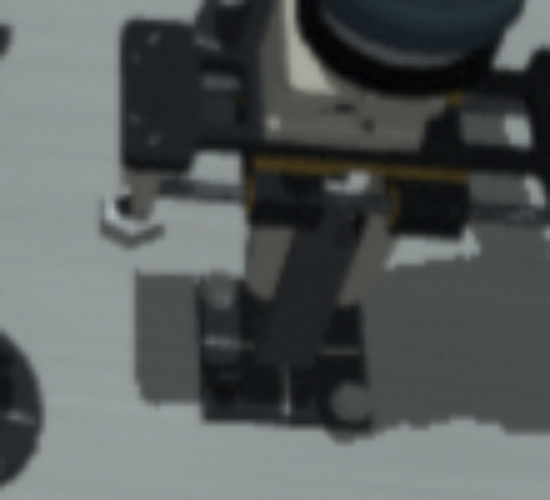

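```bash
python3 - <<'E'
from h import *
P=[]
for z in(.013,.103):
    for dx,dy in((12.5,-12.5),(12.5,12.5),(-12.5,12.5),(-12.5,-12.5)): P.append((.5937+dx/1e3,.2767+dy/1e3,z))
p=(proj("scene",P)-[290,150])*5+2; print(np.round(p))
a=cv2.imread("pics/s6c.png")
for i,q in enumerate(p): cv2.circle(a,tuple(int(v) for v in q),3,(0,0,255) if i<4 else (0,255,0),-1)
cv2.imwrite("pics/s6d.png",a)
E
```

```text
[[259. 365.]
 [315. 370.]
 [314. 323.]
 [258. 318.]
 [298. 251.]
 [359. 257.]
 [356. 208.]
 [296. 202.]]
```

View pics/s6d.png

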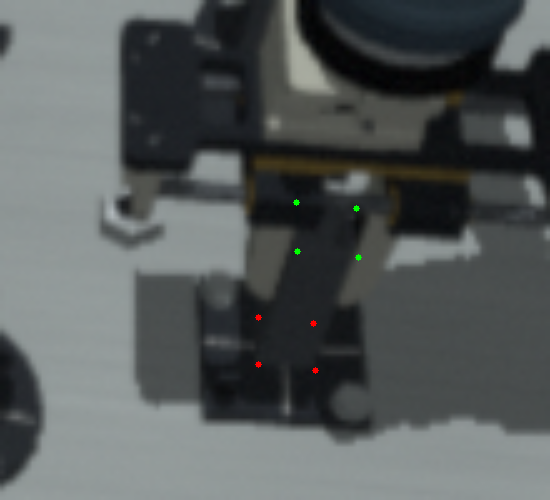

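The drawn prism matches the tube's outline to within a pixel, so it hangs vertical. Lowering.

servo_tool(increments=[0,0,0.04,-0.04,0.1,0,255,0,0,0,0,0.03,0,255])

```text
time_s: 18.47
ee_pos: [0.5944, 0.2766, 0.0779]
tool_rot: [0.707, -0.707, -0.01, 0.007]
force: [-0.3, 0.2, -1.3]
grip_width: 0.0247
```

```bash
python3 - <<'E'
from plan import *
plan([(592.3,277,75)],91.5,g=255)
E
```

```text
t 18.47 at [594.4 276.6  77.9] jaw yaw 91.4 tilt [ 0.005 -1.     0.001] w 24.7 F [-0.3  0.2 -1.3] j [ 0.27  0.57  1.46 -0.    1.1  -1.33]
-0.01,-0.02,0.06,-0.05,0.07,0.01,255, 
--
```

servo_tool(increments=[0,0,0.06,-0.06,0.08,0,255,0,0,0,-0.01,0.03,0,255])

```text
time_s: 18.63
ee_pos: [0.5925, 0.2768, 0.075]
tool_rot: [0.708, -0.706, -0.01, 0.007]
force: [0.8, -0.3, -1.4]
grip_width: 0.0248
```

```bash
python3 - <<'E'
from plan import *
plan([(592.3,277,75)],91.5,g=255)
E
```

```text
t 18.63 at [592.5 276.8  75. ] jaw yaw 91.4 tilt [ 0.003 -1.     0.002] w 24.8 F [ 0.8 -0.3 -1.4] j [ 0.27  0.58  1.47  0.    1.1  -1.33]
--
```

servo_tool(increments=[0,0,0.02,0,0.03,0,255,0,0,0,0,0.02,0,255])

```text
time_s: 18.8
ee_pos: [0.5928, 0.2769, 0.075]
tool_rot: [0.708, -0.706, -0.01, 0.008]
force: [-2.2, -0.7, 2.7]
grip_width: 0.0249
```

```bash
python3 - <<'E'
from plan import *
plan([(592.3,277,75)],91.5,g=255)
E
```

```text
t 18.8 at [592.8 276.9  75. ] jaw yaw 91.4 tilt [ 0.003 -1.     0.002] w 24.9 F [-2.2 -0.7  2.7] j [ 0.27  0.58  1.46  0.    1.1  -1.33]
-0.02,-0.02,0.03,-0.01,-0.0,0.0,255, 
--
```

Touching down. Press lightly, then release and rise.

servo_tool(increments=[0,0,0.02,0,0.02,0,255,0,0,0,0,0.01,0,150,0,0,0,0,0,0,130,0,0,0,0,0,0,100,0,0,0,0,0,0,70,0,0,0,0,0,0,40,0,0,0,0,0,0,20])

```text
time_s: 19.38
ee_pos: [0.5936, 0.2774, 0.0743]
tool_rot: [0.708, -0.706, -0.01, 0.008]
force: [0.6, -0.6, 0.1]
grip_width: 0.0604
```

servo_tool(increments=[0,0,0,0,-0.6,0,20,0,0,0,0,-0.8,0,20,0,0,0,0,-0.8,0,20,0,0,0,0,-0.8,0,20,0,0,0,0,-0.4,0,20])

```text
time_s: 19.8
ee_pos: [0.5895, 0.2759, 0.2073]
tool_rot: [-0.707, 0.707, 0.004, -0.013]
force: [1.3, -0.6, 0.4]
grip_width: 0.0854
```

```bash
python3 - <<'E'
from plan import *
plan([(447.5,-44.5,200)],125.75,g=0)
E
```

```text
t 19.8 at [589.5 275.9 207.3] jaw yaw 91.4 tilt [-0.013 -1.    -0.001] w 85.4 F [ 1.3 -0.6  0.4] j [ 0.27  0.47  1.31  0.    1.38 -1.33]
-0.0,-0.76,-0.02,-0.42,0.03,-0.88,0, 
-0.0,-0.76,-0.02,-0.47,0.03,-0.85,0, 
-0.0,-0.76,-0.01,-0.53,0.02,-0.82,0, 
-0.01,-0.92,-0.02,-0.7,0.03,-0.94,0, 
-0.01,-0.92,-0.02,-0.77,0.03,-0.88,0, 
-0.0,-0.92,-0.02,-0.84,0.03,-0.81,0, 
-0.0,-0.92,-0.02,-0.9,0.02,-0.74,0, 
-0.0,-0.46,-0.01,-0.48,0.01,-0.34,0, 
-0.01,-0.45,-0.0,-0.49,0.01,-0.31,0, 
--
```

```bash
python3 - <<'E'
from tub import *
a=snap("top","top7.png"); b=snap("scene","scene7.png")
f=lambda a,x,y,w:cv2.resize(a[y-w:y+w,x-w:x+w],(400,400),interpolation=cv2.INTER_CUBIC)
cv2.imwrite("pics/c7.png",np.hstack([f(a,288,232,20),f(b,217,147,25)]))
E
```

```text
(no output)
```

View pics/c7.png

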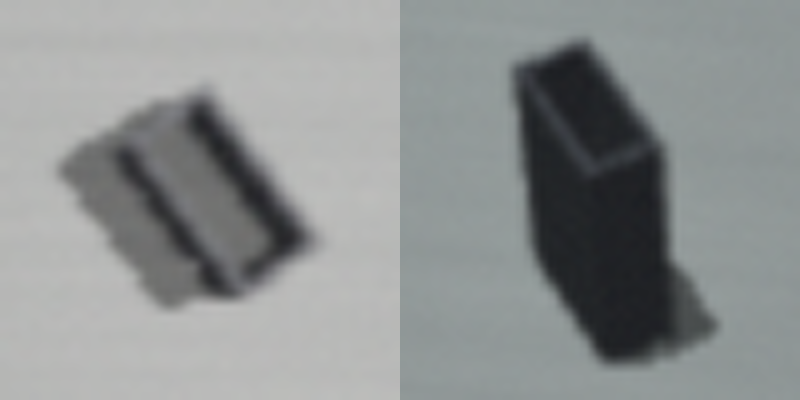

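Rim corners of the closed rectangular tube: top crop (205,86),(318,240),(236,290),(120,142); scene crop (518,66),(590,40),(662,150),(593,173).

```bash
python3 - <<'E'
from h import *
def rim(n,c,x0,y0,xo,s):
    w=ray(n,(np.array(c,float)-[xo,0]+.5)/s-.5+[x0,y0],.09)*1e3; e=np.roll(w,-1,0)-w
    print(n,np.round(w.mean(0),1),np.round(np.linalg.norm(e,axis=1),1),np.round(np.degrees(np.arctan2(e[:,1],e[:,0]))%180,1))
rim("top",[(205,86),(318,240),(236,290),(120,142)],268,212,0,10.)
rim("scene",[(518,66),(590,40),(662,150),(593,173)],192,122,400,8.)
E
```

```text
top [447.5 -39.9] [47.7 24.2 46.9 25.7] [ 36.1 121.1  38.  123.3]
scene [446.5 -42.3] [23.5 49.9 21.7 49. ] [123.9  34.1 121.3  36.3]
```

servo_tool(increments=[0,-0.76,0,-0.42,0.03,-0.88,0,0,-0.76,0,-0.47,0.03,-0.85,0,0,-0.76,0,-0.53,0.03,-0.82,0,0,-0.92,0,-0.7,0.03,-0.92,0,0,-0.92,0,-0.77,0.03,-0.88,0,0,-0.92,0,-0.84,0.03,-0.81,0,0,-0.92,0,-0.88,0.02,-0.74,0,0,-0.46,0,-0.48,0,-0.34,0,0,0,0,0,0,0,0])

```text
time_s: 20.65
ee_pos: [0.4603, -0.0072, 0.1876]
tool_rot: [0.677, -0.67, -0.207, 0.224]
force: [0.4, -0.6, -0.7]
grip_width: 0.0929
```

```bash
python3 - <<'E'
from plan import *
plan([(447.5,-43.5,180)],125.75,g=0)
for n in("top","scene"):
    snap(n,n+"8.png")
a=cv2.imread("pics/top8.png");b=cv2.imread("pics/scene8.png")
f=lambda a,x,y,w:cv2.resize(a[y-w:y+w,x-w:x+w],(400,400),interpolation=cv2.INTER_CUBIC)
cv2.imwrite("pics/c8.png",np.hstack([f(a,170,177,25),f(b,350,205,32)]))
E
```

```text
t 20.65 at [460.3  -7.2 187.6] jaw yaw 125.5 tilt [-0.02  -1.     0.016] w 92.9 F [ 0.4 -0.6 -0.7] j [-0.25  0.16  1.8  -0.01  1.21 -2.44]
-0.18,-0.04,-0.23,-0.78,0.2,-0.56,0, 
--
```

View pics/c8.png

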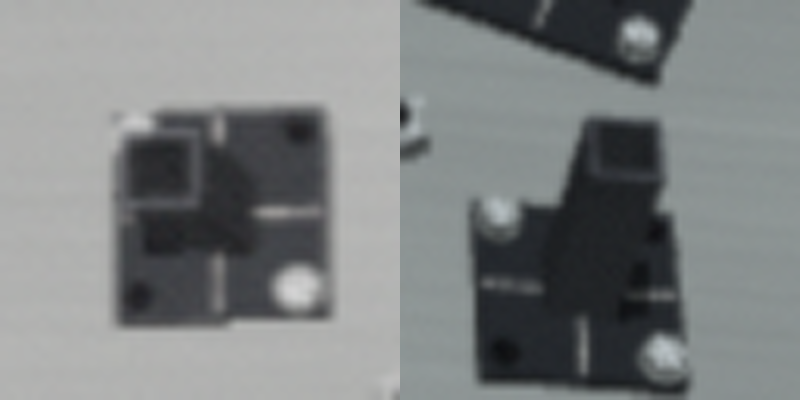

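The small square tube stands square to its plate. Rim at top crop (122..200, 132..208) and scene crop centre (625,149).

```bash
python3 - <<'E'
from rim import *
rim("top",[(122,132),(199,132),(200,209),(123,209)],145,152,0,8.)
rim("scene",[(587,118),(660,118),(663,182),(590,178)],318,173,400,6.25)
from plan import *
plan([(447,-41.5,180)],125.5,g=0)
E
```

```text
top centre [592.3 277. ] sides [24.6 24.9 24.5 24.9] ang [0.1 2.6 0.1 2.7]
scene centre [592.6 274.6] sides [24.7 26.3 24.1 24.6] ang [ 6.7 89.9  2.9  1. ]
t 20.75 at [461.7  -4.6 187.9] jaw yaw 125.4 tilt [-0.018 -1.     0.017] w 93.2 F [0.6 0.7 0.4] j [-0.25  0.16  1.79 -0.    1.22 -2.44]
-0.19,-0.02,-0.21,-0.83,0.2,-0.54,0, 
--
```

servo_tool(increments=[-0.19,0,-0.21,-0.45,0.1,-0.3,0,0,0,0,-0.45,0.2,-0.3,0,0,0,0,0,0.2,0,0])

```text
time_s: 21.0
ee_pos: [0.4485, -0.0427, 0.1672]
tool_rot: [0.674, -0.673, -0.217, 0.214]
force: [0.8, -0.7, -0.2]
grip_width: 0.0929
```

```bash
python3 - <<'E'
from plan import *
plan([(447,-41.5,120)],125.5,g=0)
E
```

```text
t 21.0 at [448.5 -42.7 167.2] jaw yaw 125.5 tilt [ 0.004 -1.    -0.001] w 92.9 F [ 0.8 -0.7 -0.2] j [-0.35  0.14  1.87  0.    1.13 -2.54]
0.01,-0.0,0.03,-0.01,0.59,0.02,0, 
0.0,-0.0,0.02,-0.01,0.59,0.03,0, 
--
```

servo_tool(increments=[0,0,0.03,0,0.6,0.02,0,0,0,0.02,0,0.6,0.02,0,0,0,0,0,0.7,0,0,0,0,0,0,0.5,0,0,0,0,0,0,0,0,0])

```text
time_s: 21.42
ee_pos: [0.4512, -0.0346, 0.0655]
tool_rot: [0.674, -0.673, -0.216, 0.213]
force: [-0.8, 0.4, 0.0]
grip_width: 0.0927
```

```bash
python3 - <<'E'
from plan import *
plan([(447,-41.5,66)],125.5,g=0)
E
```

```text
t 21.42 at [451.2 -34.6  65.5] jaw yaw 125.4 tilt [ 0.004 -1.    -0.001] w 92.7 F [-0.8  0.4  0. ] j [-0.33  0.29  1.99  0.    0.87 -2.52]
0.01,-0.03,0.05,-0.18,-0.01,-0.08,0, 
--
```

servo_tool(increments=[0,0,0.05,-0.2,0,-0.08,0,0,0,0,0,0,0,120,0,0,0,0,0,0,160,0,0,0,0,0,0,160])

```text
time_s: 21.75
ee_pos: [0.4477, -0.0393, 0.066]
tool_rot: [0.674, -0.673, -0.215, 0.216]
force: [-0.4, 0.1, -0.3]
grip_width: 0.0774
```

```bash
python3 - <<'E'
from plan import *
plan([(447,-41.5,66)],125.5,g=0)
E
```

```text
t 21.75 at [447.7 -39.3  66. ] jaw yaw 125.5 tilt [-0.001 -1.     0.001] w 77.4 F [-0.4  0.1 -0.3] j [-0.34  0.28  1.99 -0.    0.87 -2.53]
-0.01,0.01,-0.01,-0.05,0.0,-0.04,0, 
--
```

servo_tool(increments=[0,0,0,-0.06,0,-0.04,160,0,0,0,0,0,0,180,0,0,0,0,0,0,180,0,0,0,0,0,0,180])

```text
time_s: 22.08
ee_pos: [0.449, -0.0431, 0.0692]
tool_rot: [-0.672, 0.675, 0.217, -0.214]
force: [-0.8, -0.8, 0.9]
grip_width: 0.0509
```

```bash
python3 - <<'E'
from plan import *
plan([(447,-41.5,66)],125.5,g=0)
E
```

```text
t 22.08 at [449.  -43.1  69.2] jaw yaw 125.5 tilt [ 0.003 -1.    -0.005] w 50.9 F [-0.8 -0.8  0.9] j [-0.34  0.28  1.99  0.    0.87 -2.53]
0.05,-0.0,0.04,-0.02,0.08,0.06,0, 
--
```

servo_tool(increments=[0.04,0,0.04,-0.02,0.06,0.05,200,0,0,0,0,0,0,255,0,0,0,0,0,0,255,0,0,0,0,0,0,255,0,0,0,0,0,0,255,0,0,0,0,0,0,255], squeeze=40)

```text
time_s: 22.58
ee_pos: [0.4472, -0.0421, 0.0671]
tool_rot: [-0.673, 0.674, 0.215, -0.215]
force: [-0.1, -0.3, 0.7]
grip_width: 0.0246
```

```bash
python3 - <<'E'
from plan import *
plan([(447,-41.5,66)],125.5,g=0)
E
```

```text
t 22.58 at [447.2 -42.1  67.1] jaw yaw 125.4 tilt [ 0.    -1.    -0.002] w 24.6 F [-0.1 -0.3  0.7] j [-0.34  0.28  1.99 -0.    0.87 -2.53]
0.02,-0.01,0.0,0.0,0.03,0.01,0, 
--
```

servo_tool(increments=[0,0,0,0,-0.8,0,255,0,0,0,0,-0.8,0,255,0,0,0,0,-0.8,0,255,0,0,0,0,-0.5,0,255,0,0,0,0,0,0,255])

```text
time_s: 23.0
ee_pos: [0.4437, -0.0407, 0.1837]
tool_rot: [0.676, -0.671, -0.212, 0.218]
force: [0.3, -0.1, -2.7]
grip_width: 0.0248
```

```bash
python3 - <<'E'
from plan import *
plan([(458.6,97,175)],71,g=255)
E
```

```text
t 23.0 at [443.7 -40.7 183.7] jaw yaw 125.4 tilt [-0.007 -1.     0.008] w 24.8 F [ 0.3 -0.1 -2.7] j [-0.34  0.12  1.84 -0.    1.18 -2.53]
-0.0,0.91,-0.01,0.19,0.02,0.22,255, 
-0.0,0.91,-0.01,0.17,0.02,0.23,255, 
-0.01,0.91,-0.01,0.16,0.02,0.24,255, 
-0.0,0.91,-0.01,0.14,0.02,0.25,255, 
-0.01,0.91,-0.01,0.11,0.02,0.27,255, 
-0.0,0.91,-0.01,0.09,0.02,0.27,255, 
-0.01,0.9,-0.01,0.07,0.02,0.28,255, 
-0.0,0.91,-0.01,0.05,0.02,0.28,255, 
-0.01,0.9,-0.01,0.03,0.02,0.29,255, 
-0.0,0.91,-0.01,0.0,0.02,0.29,255, 
-0.01,0.9,-0.01,-0.02,0.01,0.29,255, 
-0.0,0.91,-0.01,-0.04,0.02,0.29,255, 
--
```

servo_tool(increments=[0,0.91,0,0.19,0.02,0.22,255,0,0.91,0,0.17,0.02,0.23,255,0,0.91,0,0.16,0.02,0.24,255,0,0.91,0,0.14,0.02,0.25,255,0,0.91,0,0.11,0.02,0.27,255,0,0.91,0,0.09,0.02,0.27,255,0,0.9,0,0.07,0.02,0.28,255,0,0.9,0,0.05,0.02,0.28,255,0,0.9,0,0.03,0.02,0.29,255,0,0.9,0,0,0.02,0.29,255,0,0.6,0,-0.02,0.02,0.2,255,0,0,0,0,0,0,255])

```text
time_s: 24.0
ee_pos: [0.4499, 0.0877, 0.1563]
tool_rot: [0.701, -0.7, 0.107, -0.083]
force: [0.3, -0.6, -2.3]
grip_width: 0.025
```

```bash
python3 - <<'E'
from plan import *
plan([(458.6,97,150)],71,g=255)
E
```

```text
t 24.0 at [449.9  87.7 156.3] jaw yaw 74.5 tilt [-0.033 -0.999 -0.003] w 25.0 F [ 0.3 -0.6 -2.3] j [-0.05  0.19  1.84  0.    1.14 -1.36]
0.05,0.71,-0.38,0.15,0.15,0.28,255, 
--
```

servo_tool(increments=[0.05,0.71,-0.38,0.15,0.1,0.28,255,0,0,0,0,0.1,0,255,0,0,0,0,0,0,255])

```text
time_s: 24.25
ee_pos: [0.4561, 0.0967, 0.1437]
tool_rot: [-0.697, 0.698, -0.117, 0.113]
force: [-0.2, 0.6, -2.6]
grip_width: 0.0247
```

```bash
python3 - <<'E'
from plan import *
plan([(458.6,97,110)],71,g=255)
E
```

```text
t 24.25 at [456.1  96.7 143.7] jaw yaw 71.3 tilt [-0.005 -1.    -0.003] w 24.7 F [-0.2  0.6 -2.6] j [-0.03  0.2   1.86 -0.    1.09 -1.27]
0.03,0.07,-0.06,0.06,0.84,0.03,255, 
--
```

servo_tool(increments=[0.03,0.07,-0.06,0.06,0.7,0.03,255,0,0,0,0,0.5,0,255,0,0,0,0,0.2,0,255,0,0,0,0,0,0,255])

```text
time_s: 24.58
ee_pos: [0.4577, 0.0946, 0.0851]
tool_rot: [-0.697, 0.698, -0.115, 0.113]
force: [-0.7, 0.1, -2.2]
grip_width: 0.0245
```

```bash
python3 - <<'E'
from plan import *
plan([(458.6,97,75)],71,g=255)
E
```

```text
t 24.58 at [457.7  94.6  85.1] jaw yaw 71.5 tilt [-0.002 -1.    -0.002] w 24.5 F [-0.7  0.1 -2.2] j [-0.03  0.28  1.93 -0.    0.94 -1.28]
0.02,0.1,-0.03,0.0,0.25,0.06,255, 
--
```

servo_tool(increments=[0,0.12,-0.02,0,0.18,0.08,255,0,0.03,0,0,0.03,0,255])

```text
time_s: 24.75
ee_pos: [0.4588, 0.0969, 0.0765]
tool_rot: [-0.696, 0.698, -0.119, 0.118]
force: [0.1, -0.1, -2.0]
grip_width: 0.0249
```

```bash
python3 - <<'E'
from plan import *
plan([(458.6,97,75)],71,g=255)
E
```

```text
t 24.75 at [458.8  96.9  76.5] jaw yaw 70.7 tilt [-0.002 -1.    -0.002] w 24.9 F [ 0.1 -0.1 -2. ] j [-0.03  0.3   1.93 -0.    0.91 -1.26]
0.03,-0.05,-0.02,-0.01,0.04,0.0,255, 
--
```

Very close. Lower the last 1.5 mm.

servo_tool(increments=[0.02,-0.04,0,0,0.04,0,255,0,0,0,0,0.03,0,255])

```text
time_s: 24.92
ee_pos: [0.4595, 0.0968, 0.0751]
tool_rot: [-0.697, 0.697, -0.117, 0.117]
force: [-6.6, -0.1, 14.6]
grip_width: 0.0249
```

```bash
python3 - <<'E'
from plan import *
plan([(458.6,97,75)],71,g=255)
E
```

```text
t 24.92 at [459.5  96.8  75.1] jaw yaw 71.0 tilt [-0. -1. -0.] w 24.9 F [-6.6 -0.1 14.6] j [-0.03  0.3   1.93 -0.    0.91 -1.27]
0.0,-0.0,-0.0,-0.02,0.0,-0.0,255, 
--
```

servo_tool(increments=[0,0,0,0,0,0,150,0,0,0,0,0,0,130,0,0,0,0,0,0,100,0,0,0,0,0,0,70,0,0,0,0,0,0,40,0,0,0,0,0,0,20])

```text
time_s: 25.42
ee_pos: [0.4629, 0.0968, 0.0789]
tool_rot: [0.698, -0.697, 0.113, -0.119]
force: [-0.9, 0.1, -0.3]
grip_width: 0.0604
```

servo_tool(increments=[0,0,0,0,-0.6,0,20,0,0,0,0,-0.8,0,20,0,0,0,0,-0.8,0,20,0,0,0,0,-0.8,0,20,0,0,0,0,-0.4,0,20])

```text
time_s: 25.83
ee_pos: [0.458, 0.0968, 0.2153]
tool_rot: [-0.697, 0.698, -0.118, 0.115]
force: [-0.3, -0.2, 0.4]
grip_width: 0.0856
```

```bash
python3 - <<'E'
from plan import *
plan([(429,279,200)],-19,g=0)
E
```

```text
t 25.83 at [458.   96.8 215.3] jaw yaw 71.1 tilt [-0.005 -1.    -0.001] w 85.6 F [-0.3 -0.2  0.4] j [-0.03  0.13  1.75 -0.    1.26 -1.27]
0.0,0.95,-0.0,-0.11,0.02,0.21,0, 
0.0,0.95,-0.0,-0.13,0.02,0.2,0, 
0.0,0.95,-0.0,-0.15,0.02,0.19,0, 
0.0,0.95,-0.0,-0.16,0.02,0.18,0, 
0.0,0.95,-0.0,-0.18,0.02,0.17,0, 
0.0,0.95,-0.0,-0.19,0.02,0.15,0, 
0.0,0.95,-0.0,-0.2,0.02,0.13,0, 
0.0,0.95,-0.0,-0.21,0.02,0.12,0, 
0.01,0.95,-0.0,-0.22,0.02,0.1,0, 
0.0,0.95,-0.0,-0.23,0.02,0.08,0, 
0.01,0.95,-0.0,-0.24,0.02,0.06,0, 
0.0,0.95,-0.0,-0.24,0.02,0.04,0, 
0.01,0.95,-0.0,-0.24,0.02,0.02,0, 
0.0,0.94,-0.0,-0.24,0.02,0.0,0, 
0.01,0.95,-0.0,-0.24,0.02,-0.02,0, 
0.0,0.94,-0.0,-0.24,0.02,-0.04,0, 
0.01,0.95,-0.0,-0.24,0.02,-0.06,0, 
0.0,0.94,-0.0,-0.24,0.02,-0.08,0, 
0.01,0.95,-0.01,-0.23,0.03,-0.09,0, 
--
```

servo_tool(increments=[0,0,0,0.3,0,-0.9,0,0,0,0,0.3,0,-0.9,0,0,0,0,0.3,0,-0.9,0,0,0,0,0.3,0,-0.9,0,0,0,0,0.3,0,-0.9,0,0,0,0,0.3,0,-0.9,0,0,0,0,0.3,0,-0.9,0,0,0,0,0.3,0,-0.9,0,0,0,0,0.3,0,-0.9,0,0,0,0,0,0,0,0])

```text
time_s: 26.67
ee_pos: [0.4603, -0.2573, 0.2233]
tool_rot: [-0.698, 0.699, -0.107, 0.117]
force: [0.5, -0.7, 0.9]
grip_width: 0.0931
```

```bash
python3 - <<'E'
from plan import *
plan([],None)
for n in("top","scene"):
    snap(n,n+"9.png")
a=cv2.imread("pics/top9.png");b=cv2.imread("pics/scene9.png")
f=lambda a,x,y,w:cv2.resize(a[y-w:y+w,x-w:x+w],(400,400),interpolation=cv2.INTER_CUBIC)
cv2.imwrite("pics/c9.png",np.hstack([f(a,237,227,25),f(b,275,157,32)]))
cv2.imwrite("pics/d9.png",np.hstack([f(a,168,238,25),f(b,350,150,32)]))
E
```

```text
t 26.67 at [ 460.3 -257.3  223.3] jaw yaw 71.8 tilt [ 0.014 -1.     0.001] w 93.1 F [ 0.5 -0.7  0.9] j [-0.73  0.22  1.62  0.01  1.29 -1.98]
```

View pics/c9.png

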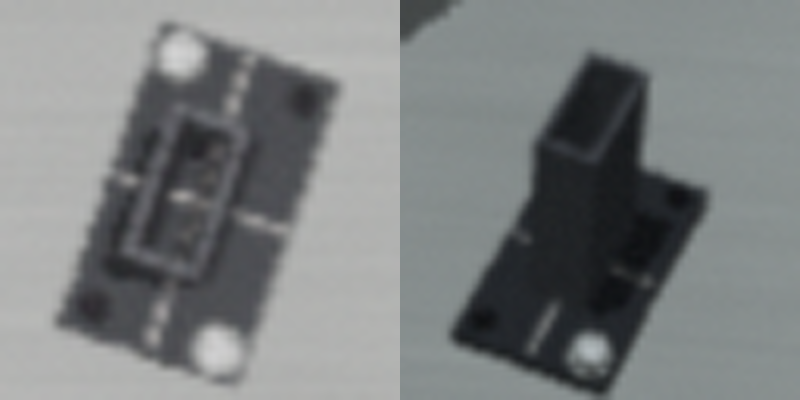

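View pics/d9.png

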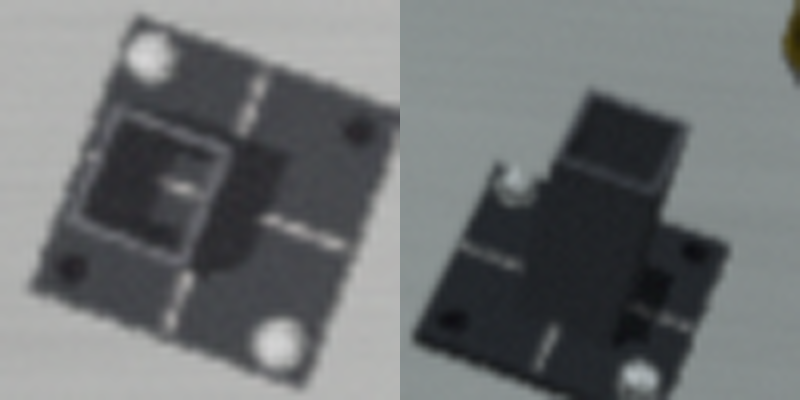

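View pics/scene9.png

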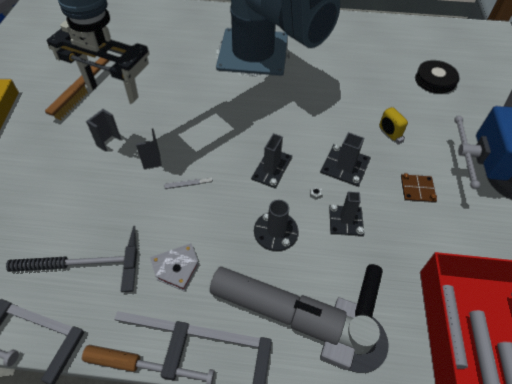

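All four tubes stand upright on the right plates, and the angle, channel and brown plate are untouched. Measuring the rectangular and large square tubes from their rim corners.

```bash
python3 - <<'E'
from rim import *
rim("top",[(180,108),(245,128),(193,280),(122,256)],212,202,0,8.)
rim("scene",[(590,52),(648,75),(597,160),(538,142)],243,125,400,6.25)
rim("top",[(122,105),(232,150),(184,263),(72,217)],143,213,0,8.)
rim("scene",[(594,88),(688,122),(658,190),(562,158)],318,118,400,6.25)
E
```

```text
top centre [458.9  97.6] sides [21.3 49.9 23.4 49.4] ang [73.1 71.5 71.6 69.1]
scene centre [458.9  95.9] sides [24.2 46.7 22.9 49.4] ang [67.9 70.5 74.5 72. ]
top centre [433.8 279.6] sides [37.5 37.7 38.1 37.7] ang [68.3 68.3 68.3 67.5]
scene centre [431.4 279.9] sides [36.9 37.5 36.5 39.2] ang [68.8 70.6 71.4 71.2]
```

The rectangular tube measures (458.9, 96.8) against its plate centre (458.6, 97). The large square tube is about 3 mm long in x, at (432.6, 279.8) against (429.3, 279). There's plenty of time, so I'll mend it by gripping across the other pair of faces with the jaws centred on the plate.

```bash
python3 - <<'E'
from plan import *
plan([(429.3,279,205)],-19.5,g=0)
E
```

```text
t 26.77 at [ 459.9 -252.   222.9] jaw yaw 71.9 tilt [ 0.011 -1.     0.004] w 93.0 F [-0.8  0.3  0.1] j [-0.72  0.22  1.63  0.01  1.29 -1.98]
-0.01,0.91,0.0,-0.24,0.02,0.62,0, 
-0.01,0.91,0.0,-0.29,0.02,0.6,0, 
-0.01,0.91,0.0,-0.34,0.02,0.57,0, 
-0.01,0.91,0.0,-0.38,0.02,0.54,0, 
-0.01,0.91,0.0,-0.42,0.02,0.51,0, 
-0.01,0.92,0.0,-0.46,0.02,0.48,0, 
-0.01,0.91,0.0,-0.5,0.02,0.44,0, 
-0.01,0.92,0.01,-0.53,0.02,0.4,0, 
-0.01,0.91,0.01,-0.56,0.02,0.35,0, 
-0.01,0.92,0.0,-0.59,0.02,0.31,0, 
-0.01,0.91,0.01,-0.61,0.02,0.26,0, 
-0.01,0.92,0.01,-0.63,0.02,0.21,0, 
-0.0,0.91,0.0,-0.65,0.02,0.16,0, 
-0.01,0.92,0.01,-0.66,0.02,0.1,0, 
-0.0,0.91,0.0,-0.66,0.02,0.05,0, 
-0.01,0.92,0.01,-0.67,0.02,-0.0,0, 
-0.0,0.91,0.0,-0.66,0.02,-0.05,0, 
-0.01,0.92,0.01,-0.66,0.02,-0.11,0, 
-0.0,0.91,0.0,-0.65,0.03,-0.16,0, 
-0.01,0.92,0.01,-0.63,0.02,-0.21,0, 
--
```

servo_tool(increments=[0,0.91,0,-0.24,0.02,0.62,0,0,0.91,0,-0.29,0.02,0.6,0,0,0.91,0,-0.34,0.02,0.57,0,0,0.91,0,-0.38,0.02,0.54,0,0,0.91,0,-0.42,0.02,0.51,0,0,0.91,0,-0.46,0.02,0.48,0,0,0.91,0,-0.5,0.02,0.44,0,0,0.91,0,-0.53,0.02,0.4,0,0,0.91,0,-0.56,0.02,0.35,0,0,0.91,0,-0.59,0.02,0.31,0,0,0.91,0,-0.61,0.02,0.26,0,0,0.91,0,-0.63,0.02,0.21,0])

```text
time_s: 27.77
ee_pos: [0.4373, 0.0939, 0.213]
tool_rot: [0.566, -0.558, 0.428, -0.43]
force: [1.2, 0.3, -0.9]
grip_width: 0.0933
```

```bash
python3 - <<'E'
from plan import *
plan([(429.3,279,205)],-19.5,g=0)
E
```

```text
t 27.77 at [437.3  93.9 213. ] jaw yaw 15.2 tilt [-0.005 -1.     0.011] w 93.3 F [ 1.2  0.3 -0.9] j [-0.05  0.08  1.81  0.01  1.24 -0.31]
-0.01,0.87,-0.01,-0.56,0.03,0.13,0, 
-0.01,0.87,-0.01,-0.57,0.03,0.08,0, 
-0.01,0.87,-0.01,-0.58,0.03,0.04,0, 
-0.01,0.87,-0.01,-0.58,0.03,-0.0,0, 
-0.01,0.87,-0.01,-0.58,0.03,-0.05,0, 
-0.02,0.87,-0.02,-0.57,0.02,-0.09,0, 
-0.01,0.86,-0.01,-0.56,0.02,-0.13,0, 
-0.02,0.87,-0.02,-0.56,0.03,-0.18,0, 
--
```

servo_tool(increments=[-0.01,0.87,0,-0.56,0.02,0.13,0,-0.01,0.87,0,-0.57,0.02,0.08,0,-0.01,0.87,0,-0.58,0.02,0.04,0,-0.01,0.87,0,-0.58,0.02,0,0,-0.01,0.87,0,-0.58,0.02,-0.05,0,-0.01,0.87,0,-0.57,0.02,-0.09,0,-0.01,0.86,0,-0.56,0.02,-0.13,0,-0.01,0.86,0,-0.56,0.02,-0.18,0,0,0,0,0,0,0,0])

```text
time_s: 28.52
ee_pos: [0.4117, 0.3048, 0.2089]
tool_rot: [0.407, -0.403, 0.584, -0.575]
force: [-0.1, -0.4, -0.2]
grip_width: 0.0927
```

```bash
python3 - <<'E'
from plan import *
plan([(429.3,279,140)],-19.5,g=0)
E
```

```text
t 28.52 at [411.7 304.8 208.9] jaw yaw -20.1 tilt [-0.012 -1.    -0.007] w 92.7 F [-0.1 -0.4 -0.2] j [0.41 0.21 1.67 0.01 1.26 0.76]
0.04,-0.06,-0.07,0.24,0.86,0.32,0, 
0.04,-0.07,-0.06,0.23,0.85,0.32,0, 
--
```

servo_tool(increments=[0.04,-0.06,-0.07,0.24,0.1,0.32,0,0.04,0,0,0.2,0.1,0.3,0,0,0,0,0,0.1,0,0,0,0,0,0,0,0,0])

```text
time_s: 28.85
ee_pos: [0.4245, 0.2808, 0.1956]
tool_rot: [0.411, -0.41, 0.576, -0.575]
force: [-0.9, 0.6, 0.4]
grip_width: 0.093
```

```bash
python3 - <<'E'
from plan import *
plan([(429.3,279,140)],-19.5,g=0)
E
```

```text
t 28.85 at [424.5 280.8 195.6] jaw yaw -19.0 tilt [-0.003 -1.    -0.001] w 93.0 F [-0.9  0.6  0.4] j [0.36 0.22 1.7  0.   1.23 0.69]
0.01,0.05,-0.02,0.0,0.69,0.07,0, 
0.0,0.06,-0.01,0.01,0.7,0.06,0, 
--
```

servo_tool(increments=[0,0.05,-0.02,0,0.7,0.07,0,0,0.06,0,0,0.7,0.06,0,0,0,0,0,0.7,0,0,0,0,0,0,0.5,0,0,0,0,0,0,0.1,0,0])

```text
time_s: 29.27
ee_pos: [0.4304, 0.2778, 0.0873]
tool_rot: [-0.41, 0.406, -0.577, 0.578]
force: [-0.3, -1.2, -0.3]
grip_width: 0.0927
```

```bash
python3 - <<'E'
from plan import *
plan([(429.3,279,55)],-19.5,g=0)
E
```

```text
t 29.27 at [430.4 277.8  87.3] jaw yaw -19.5 tilt [-0.006 -1.     0.004] w 92.7 F [-0.3 -1.2 -0.3] j [0.35 0.34 1.83 0.   0.97 0.69]
-0.05,-0.0,-0.06,-0.02,0.81,-0.04,0, 
--
```

servo_tool(increments=[-0.04,0,-0.05,-0.02,0.5,-0.04,0,0,0,0,0,0.2,0,0,0,0,0,0,0,0,120])

```text
time_s: 29.52
ee_pos: [0.4285, 0.2781, 0.0587]
tool_rot: [0.408, -0.408, 0.578, -0.577]
force: [0.3, 0.2, -0.4]
grip_width: 0.0898
```

```bash
python3 - <<'E'
from plan import *
plan([(429.3,279,55)],-19.5,g=0)
E
```

```text
t 29.52 at [428.5 278.1  58.7] jaw yaw -19.5 tilt [ 0.    -1.    -0.001] w 89.8 F [ 0.3  0.2 -0.4] j [0.36 0.39 1.85 0.   0.91 0.7 ]
0.01,-0.01,0.0,-0.03,0.09,0.01,0, 
--
```

Well centred. Close to just wider than the tube and recheck.

servo_tool(increments=[0,0,0,0,0.1,0,120,0,0,0,0,0,0,120,0,0,0,0,0,0,120,0,0,0,0,0,0,120,0,0,0,0,0,0,120,0,0,0,0,0,0,120], squeeze=25)

```text
time_s: 30.02
ee_pos: [0.4315, 0.2791, 0.0596]
tool_rot: [-0.411, 0.406, -0.577, 0.578]
force: [0.5, 0.3, 0.5]
grip_width: 0.0517
```

```bash
python3 - <<'E'
from plan import *
plan([(429.3,279,52)],-19.5,g=0)
E
```

```text
t 30.02 at [431.5 279.1  59.6] jaw yaw -19.5 tilt [-0.005 -1.     0.005] w 51.7 F [0.5 0.3 0.5] j [0.36 0.38 1.85 0.   0.9  0.7 ]
-0.06,-0.0,-0.06,0.02,0.19,-0.05,0, 
--
```

servo_tool(increments=[-0.06,0,-0.05,0.01,0.15,-0.06,150,0,0,0,0,0,0,255,0,0,0,0,0,0,255,0,0,0,0,0,0,255])

```text
time_s: 30.35
ee_pos: [0.4302, 0.2799, 0.0543]
tool_rot: [-0.409, 0.407, -0.577, 0.578]
force: [-0.7, -1.8, 2.1]
grip_width: 0.0397
```

```bash
python3 - <<'E'
from plan import *
plan([(429.3,279,52)],-19.5,g=0)
E
```

```text
t 30.35 at [430.2 279.9  54.3] jaw yaw -19.5 tilt [-0.002 -1.     0.002] w 39.7 F [-0.7 -1.8  2.1] j [0.36 0.39 1.85 0.   0.89 0.7 ]
-0.03,0.0,-0.03,0.03,0.06,-0.01,0, 
--
```

Gripped flat with the TCP at (430.2, 279.9), within about 1.2 mm of the plate centre. Release and leave.

servo_tool(increments=[0,0,0,0,0,0,120,0,0,0,0,0,0,90,0,0,0,0,0,0,60,0,0,0,0,0,0,40,0,0,0,0,0,0,20,0,0,0,0,0,0,10])

```text
time_s: 30.85
ee_pos: [0.4294, 0.2798, 0.0537]
tool_rot: [0.409, -0.408, 0.577, -0.577]
force: [1.0, 0.5, 0.6]
grip_width: 0.0754
```

servo_tool(increments=[0,0,0,0,-0.6,0,10,0,0,0,0,-0.8,0,10,0,0,0,0,-0.8,0,10,0,0,0,0,-0.8,0,10,0,0,0,0,-0.8,0,10])

```text
time_s: 31.27
ee_pos: [0.4238, 0.2774, 0.2029]
tool_rot: [0.401, -0.414, 0.579, -0.576]
force: [0.9, 0.9, -0.5]
grip_width: 0.0893
```

servo_tool(increments=[0,0,0,0.85,0,0.3,0,0,0,0,0.85,0,0.3,0,0,0,0,0.85,0,0.3,0,0,0,0,0.85,0,0.3,0,0,0,0,0.85,0,0.3,0,0,0,0,0.85,0,0.3,0,0,0,0,0.85,0,0.3,0,0,0,0,0.85,0,0.3,0,0,0,0,0.85,0,0.3,0,0,0,0,0.85,0,0.3,0,0,0,0,0.85,0,0.3,0,0,0,0,0.85,0,0.3,0])

```text
time_s: 32.27
ee_pos: [0.429, -0.1644, 0.2149]
tool_rot: [-0.414, 0.41, -0.573, 0.576]
force: [0.5, 0.2, -0.3]
grip_width: 0.0932
```

```bash
python3 - <<'E'
from plan import *
plan([],None)
for n in("top","scene"):
    snap(n,n+"10.png")
a=cv2.imread("pics/top10.png");b=cv2.imread("pics/scene10.png")
f=lambda a,x,y,w:cv2.resize(a[y-w:y+w,x-w:x+w],(400,400),interpolation=cv2.INTER_CUBIC)
cv2.imwrite("pics/d10.png",np.hstack([f(a,168,238,25),f(b,350,150,32)]))
E
```

```text
t 32.27 at [ 429.  -164.4  214.9] jaw yaw -18.7 tilt [-0.003 -1.     0.007] w 93.2 F [ 0.5  0.2 -0.3] j [-0.61  0.11  1.78  0.    1.25 -0.29]
```

View pics/d10.png

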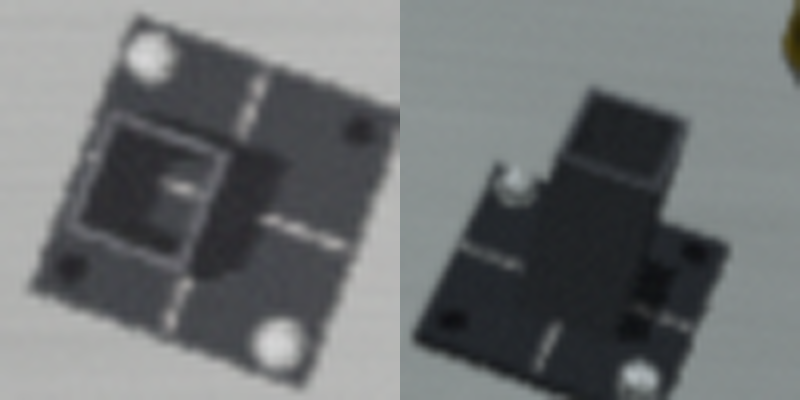

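View pics/top10.png

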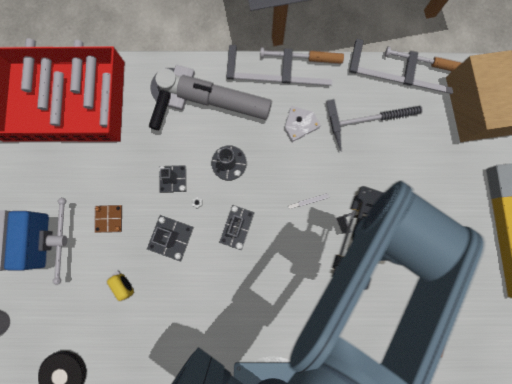

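```bash
python3 - <<'E'
from rim import *
rim("top",[(116,113),(230,153),(185,268),(72,226)],143,213,0,8.)
rim("scene",[(594,88),(688,122),(658,190),(562,158)],318,118,400,6.25)
ctrl.job_done()
E
```

```text
top centre [431.9 280. ] sides [38.1 37.9 37.9 37.3] ang [71.2 70.  70.2 70.3]
scene centre [431.4 279.9] sides [36.9 37.5 36.5 39.2] ang [68.8 70.6 71.4 71.2]
the job is handed in; nothing more can be done
```

I stood all four tubes upright on their own plates, in the order listed, and handed the job in at about 32 s of the 128 s allowed. The angle and channel offcuts and the brown look-alike plate were not touched.

| Tube | Measured centre (mm) | Plate centre (mm) | Direction |
|---|---|---|---|
| Round | (638.5, 121.7) | (638, 121.7) | – |
| Small square | (592.4, 275.8) | (592.3, 277) | parallel within a few degrees |
| Rectangular | (458.9, 96.8) | (458.6, 97) | parallel within a degree or two, long side along the plate's |
| Large square | (431.9, 280.0) | (429.3, 279) | 70° against the plate's 70.5° |

- **Large square tube:** at first it sat about 3 to 4 mm off, so I re-gripped it across its other pair of faces to centre it. The final top view still shows it 2 to 3 mm off in x. The arm's own reading when it re-gripped puts it within about 1.2 mm, so the two disagree by roughly the camera calibration error.
- **Weaker checks:** the last scene-view number for that tube reused rim corners I had read before the re-grip, so it confirms nothing. The small square's side angles scattered (0–3° from the top camera, −0–7° from the scene camera, plate 1.5°), so I also relied on the flat jaw grip at 91.4°.

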